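Put the cover back on the paint box

ROBOT

A 6-joint arm with a two-finger parallel gripper is mounted at the origin on the work surface. World frame = base frame: x ahead of the robot, y to its left, z up, the work surface at z = 0. Lengths are in mm, angles in rad, forces in N, time in s.
With the tool pointing down it reaches from about 300 to 875 mm from the base axis. Payload 6.4 kg.
Tool frame: the origin (TCP) lies between the finger pads; the fingertips stand 17 mm ahead of it and the grasp point (between the pads) lies 2 mm behind it; z points along the fingers, y is the direction in which the jaws open and shut (so a half turn about z gives the same grasp; the last joint's range is limited). The gripper opens to 88 mm and grips with 3 to 60 N. Pads are 18 mm wide; open, the fingers measure 123 mm over their backs; the gripper's body (75 mm by 187 mm) begins 45 mm behind the grasp point.
Start: joints at [-1.424, 0.181, 1.607, -0, 1.354, -0.206], TCP at [198.694, -539.594, 255.714] pointing down, gripper open.
Joint ranges: [-2.99, 2.99], [-0.89, 2.07], [0.3, 2.58], [-1.14, 4.28], [0, 2.63], [-3.12, 3.12]. Speed limits (rad/s): [2.57, 2.57, 3.01, 3.14, 3.14, 3.14].

INTERFACE

Orientations are given as [roll, pitch, yaw] about the fixed x, y, z axes, in that order (R = Rz(yaw) Ry(pitch) Rx(roll)).
In Python, from cell import r, camera, calibration, order gives the robot as it stands.
- The arm moves only by the tool servo_tool, never from a script. Its argument "increments" is a list of rows, each an object of numbers: "tx", "ty", "tz": the shift along the tool's x, y, z in mm; "rx", "ry", "rz": the turn, a rotation vector about the tool's x, y, z in degrees; "grip": the gripper command: -1 is shut, 1 is fully open, values between are in proportion. In form: [{"tx": .., "ty": .., "tz": .., "rx": .., "ry": .., "rz": .., "grip": ..}, ...]. A call has 1 to 12 rows; each row is the pose to reach, as a shift and turn from the pose commanded when the call began, along the tool's axes at that moment; what a row does not reach only later rows make up. A row lasts 1/10 s, in which the tool goes at most 50 mm and 8.59 degrees, less where a joint would pass 70% of its speed; a pose out of reach is approached as far as the arm can. A call with a gripper value outside its range is refused whole. The fingers move at their own pace and stop on an object; "newtons" is the grip in N (left out, the last holds). Time passes only in rows, so rows that repeat a pose let the fingers close. It gives the time, the measured TCP pose, the force and the opening at its end, in the units of the state.
- r.get_state(): the state, without advancing time (a new reading comes with each control period).
- camera(name): name is "scene" or "top" or "wrist"; returns the picture (480x640x3 uint8, red, green, blue); there is no depth.
- calibration(name): a dict with "intrinsics" (3x3 intrinsics, pixels), "k1" (the pictures are not rectified: a ray, as slopes to the right and down, at radius r is drawn at 1 + k1 r^2 times it, then the intrinsics apply), "world_from_camera" (4x4, takes a point from camera to world coordinates); the wrist camera has in their place "hand_eye" (4x4, takes a point from camera to tool coordinates, whose origin is the TCP and whose axes are the flange's). Camera axes: x right, y up, looking along -z (the intrinsics and any distortion apply to the point x, -y, -z); pixel columns grow to the right and rows downward; lengths in mm; the calibration is good to about 2 mm. A picture is of the moment at which its call begins: read the wrist's pose just before it. calibration takes no time and is no camera call.
- order.sign_off(): hands the job in, once; it reports no verdict.
The state is a dict: "t": time; "joints": joint angles; "qd": joint speeds; "tau": joint torques, N m; "position": TCP position; "ee_rot": TCP orientation; "force": force on the tool from outside, world axes, zero at the start; "moment": the same for the moment, N m; "grip_width": finger opening in mm.
Only numpy, scipy, OpenCV 4.12 (cv2) and the standard library are available. Lean on these libraries where they do the work, as an engineer would, in place of code of your own. Each camera call takes 0.05 s, during which the arm holds its last target.

TASK

Put the plywood cover back on the paint box: tuck one short end under the deep batten at the box's near end, push it gently against the sprung strip there until the other end clears the far lip, then swing that end down and let the spring slide it home under the far lip. Leave the cover lying flat and level on its rails, caught under both lips and let go. Use light force throughout and leave the things standing around undisturbed.

Things in the scene. Friction and masses are not known exactly. Their poses are not given: they have to be found in the camera images.
- box: Open paint box fixed to the table, 256 (x) x 168 (y) mm, walls 36 mm high; origin under its centre, x along its length, the near end (-x, towards the robot) with the deep batten, the far end (+x) with the short lip. The pale insert frame in it (rails, lips, strip) sits up to 15 mm forward or back along x, as found, NOT measured, and stays there when pushed: the box's points are for mid-place.
- bed (a point): Nominal place of the seated cover's underside centre: 7.5 mm ahead (+x) of the box's centre, 34 mm above the table, axes as the box's. The cover lies on two rails with tops at this height, along the whole frame, |y| 50 to 68 mm, between side guides at y = +-68 mm that stand 8 mm above the rails.
- far_lip (a point): Nominal inner edge of the far lip, middle, at its underside: 86 mm ahead (+x) of point bed, 8 mm above the rails. The lip is 110 mm wide, 5 mm thick (top 13 mm above the rails), and overhangs the far stop wall's face by 4 mm.
- batten (a point): Nominal inner edge of the near batten's lip, middle, at its underside: 82 mm behind (-x) point bed, 10 mm above the rails. The lip is 130 mm wide, 5 mm thick; the space under it is 25 mm deep to the end wall, with the sprung strip in it.
- strip_face (a point): Nominal face at rest of the sprung steel strip under the batten, 88 mm behind (-x) point bed, 90 mm wide, from 1 to 9 mm above the rails. Pushed to -x it gives at about 3 N, then 1 N per mm, hard stop after 11 mm (14 N). The 180 mm cover passes the far lip once it is pressed in about 6.5 mm (9.5 N); seated, 2 mm (5 N). Over 30 N between cover and box, all contacts added, is too much.
- cover: Loose plywood cover, about 0.22 kg (0.15 to 0.31), a plate 180 (x) x 130 (y) x 6 mm with a grip block at its centre, 26 mm (x) x 40 mm (y), standing 36 mm above the plate's top. Origin at the centre of its underside, z up. The two short ends are alike: either may go under the batten. It starts flat on the table beside the box.
- cover_center (a point): Centre of the cover half-way up its whole height: in the grip block, 21 mm above the plate's underside (15 mm above the plate's top, 21 mm below the block's top). Axes as the cover's. Seated it is 55 mm above the table.
- cover_end_a (a point): Middle of the lower edge of the cover's -x short end.
- cover_end_b (a point): Middle of the lower edge of the cover's +x short end.
- oil: Bystander: amber glass bottle, 56 mm across, 150 mm high, origin under its centre.
- bucket: Bystander: steel bucket, 104 mm across, 110 mm high, with brushes to 250 mm, origin under its centre.
- jar: Bystander: glass jar, 68 mm across, 75 mm high, origin under its centre.

How it is judged:
By the outcome, as a careful person would: the job done as asked, in the order asked, and still so for the second after the job is handed in, with the robot touching nothing.
It also fails if it takes over 72 s, if anything falls off the work surface, if the arm or the gripper's body presses on something with over 40 N, if the wrist force passes 120 N, or if a joint passes its speed limit or range.

## Working session

There is one attempt and no reset: what is moved stays moved. The work goes in short steps, Python scripts to look and compute and a tool call to move; the robot and the scene stay as the last step left them, time stands still between calls to the robot, and variables do not carry over. Pictures are saved under pics/ and viewed, and the job is handed in when it is done.

Besides the shell and the picture viewer there is one more tool, called after "Emit:" by a JSON object that holds its "op" and its "data". servo_tool: Moves the arm, as the interface text tells. Its arguments: {"type":"object","properties":{"increments":{"type":"array","items":{"type":"object","properties":{"tx":{"type":"number"},"ty":{"type":"number"},"tz":{"type":"number"},"rx":{"type":"number"},"ry":{"type":"number"},"rz":{"type":"number"},"grip":{"type":"number"}}}},"newtons":{"type":"number"}},"required":["increments"]}

```bash
mkdir -p pics; ls; cat > h.py <<'E'
import numpy as np,cv2
from cell import r,camera,calibration,order
from scipy.spatial.transform import Rotation as R
def save(n,im): cv2.imwrite(f'pics/{n}.png',cv2.cvtColor(im,cv2.COLOR_RGB2BGR))
def st():
    s=r.get_state(); return s
def T_tool(s):
    T=np.eye(4);T[:3,:3]=R.from_euler('xyz',s['ee_rot']).as_matrix();T[:3,3]=s['position'];return T
def wfc(name,s=None):
    c=calibration(name)
    return np.array(c['world_from_camera']) if 'world_from_camera' in c else T_tool(s)@np.array(c['hand_eye'])
def ray(name,uv,s=None):
    c=calibration(name);K=np.array(c['intrinsics']);k=c['k1']
    uv=np.atleast_2d(np.array(uv,float))
    d=np.c_[(uv[:,0]-K[0,2])/K[0,0],(uv[:,1]-K[1,2])/K[1,1]]
    u=d.copy()
    for _ in range(20): u=d/(1+k*(u**2).sum(1,keepdims=True))
    W=wfc(name,s); D=np.c_[u[:,0],-u[:,1],-np.ones(len(u))]@W[:3,:3].T
    return W[:3,3],D
def onz(name,uv,z,s=None):
    o,D=ray(name,uv,s); return o+D*((z-o[2])/D[:,2])[:,None]
def proj(name,P,s=None):
    c=calibration(name);K=np.array(c['intrinsics']);k=c['k1'];W=wfc(name,s)
    p=(np.atleast_2d(P)-W[:3,3])@W[:3,:3]
    u=np.c_[p[:,0],-p[:,1]]/(-p[:,2:3]);u=u*(1+k*(u**2).sum(1,keepdims=True))
    return np.c_[u[:,0]*K[0,0]+K[0,2],u[:,1]*K[1,1]+K[1,2]]
E
python3 - <<'E'
from h import *
s=st();print(s)
for n in ['scene','top','wrist']:
    save(n+'0',camera(n));c=calibration(n);print(n,{k:np.round(v,3).tolist() for k,v in c.items()})
E
```

```text
pics
{'t': 0.0, 'joints': array([-1.42429495e+00,  1.81528179e-01,  1.60801009e+00, -7.36344754e-06,
        1.35375504e+00, -2.06301391e-01]), 'qd': array([ 0.00171339, -0.00025968, -0.00084892,  0.00025626,  0.00128985,
        0.00080033]), 'tau': array([-8.92578555e-04, -4.33875310e+01, -3.41847503e+01,  7.00656907e-02,
        3.87560343e-02, -1.53969845e-04]), 'position': array([ 198.6186701 , -539.07587242,  254.81632029]), 'ee_rot': array([-3.13992659e+00, -3.41327730e-04,  3.52804072e-01]), 'force': array([-0.39638483,  0.1371871 , -1.0792405 ]), 'moment': array([0.03676612, 0.00760696, 0.02982487]), 'grip_width': 88.50976260585087}
scene {'intrinsics': [[586.101, 0.0, 327.461], [0.0, 586.101, 245.857], [0.0, 0.0, 1.0]], 'k1': -0.004, 'world_from_camera': [[0.042, -0.813, 0.58, 1330.574], [0.999, 0.031, -0.029, -43.304], [0.006, 0.581, 0.814, 1084.178], [0.0, 0.0, 0.0, 1.0]]}
top {'intrinsics': [[452.67, 0.0, 321.478], [0.0, 452.67, 232.315], [0.0, 0.0, 1.0]], 'k1': -0.108, 'world_from_camera': [[0.015, 0.994, -0.106, 510.48], [-0.999, 0.018, 0.031, 17.857], [0.033, 0.105, 0.994, 1128.63], [0.0, 0.0, 0.0, 1.0]]}
wrist {'intrinsics': [[366.182, 0.0, 318.545], [0.0, 366.182, 239.819], [0.0, 0.0, 1.0]], 'k1': -0.043, 'hand_eye': [[0.0, 0.947, 0.322, 84.154], [1.0, -0.0, -0.001, 0.774], [-0.0, 0.322, -0.947, -129.259], [0.0, 0.0, 0.0, 1.0]]}
```

View pics/scene0.png

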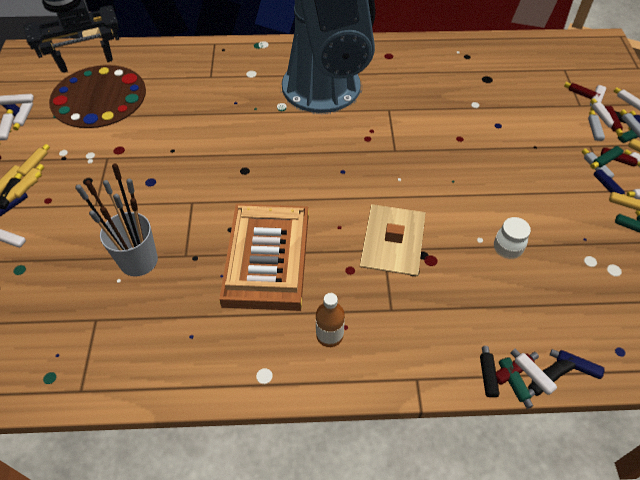

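View pics/top0.png

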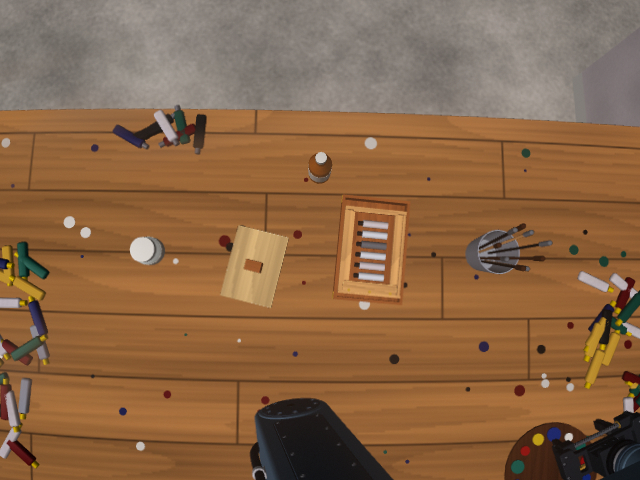

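View pics/wrist0.png

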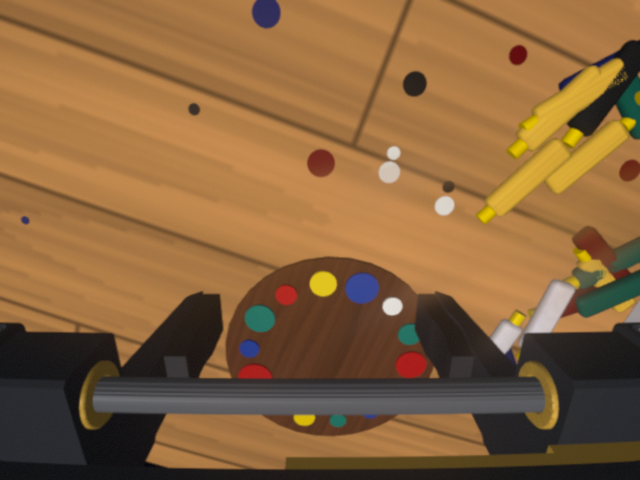

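```bash
python3 - <<'E'
from h import *
im=cv2.cvtColor(cv2.imread('pics/top0.png'),cv2.COLOR_BGR2RGB)
cv2.imwrite('pics/topcrop.png',cv2.resize(cv2.imread('pics/top0.png')[180:320,210:420],None,fx=3.8,fy=3.8,interpolation=cv2.INTER_CUBIC))
cv2.imwrite('pics/scenecrop.png',cv2.resize(cv2.imread('pics/scene0.png')[195:320,215:440],None,fx=3.5,fy=3.5,interpolation=cv2.INTER_CUBIC))
def show(l,n,px,z): print(l,np.round(onz(n,px,z),1).tolist())
show('cover top','top',[(239,225),(289,237),(270,307),(221,293)],6)
show('cover scene','scene',[(370,205),(425,212),(416,275),(360,266)],6)
show('box','top',[(343,197),(408,205),(402,302),(333,298)],36)
show('box scene','scene',[(235,206),(308,208),(303,308),(221,304)],36)
E
```

```text
cover top [[644.4, 188.7, 6.0], [616.6, 63.3, 6.0], [443.2, 106.3, 6.0], [475.2, 227.7, 6.0]]
cover scene [[446.4, 101.8, 6.0], [472.5, 229.8, 6.0], [647.4, 185.7, 6.0], [619.2, 65.1, 6.0]]
box [[714.8, -68.0, 36.0], [698.4, -229.3, 36.0], [460.8, -213.7, 36.0], [468.7, -46.4, 36.0]]
box scene [[462.4, -213.9, 36.0], [474.6, -45.8, 36.0], [737.2, -61.9, 36.0], [721.4, -229.7, 36.0]]
```

View pics/topcrop.png

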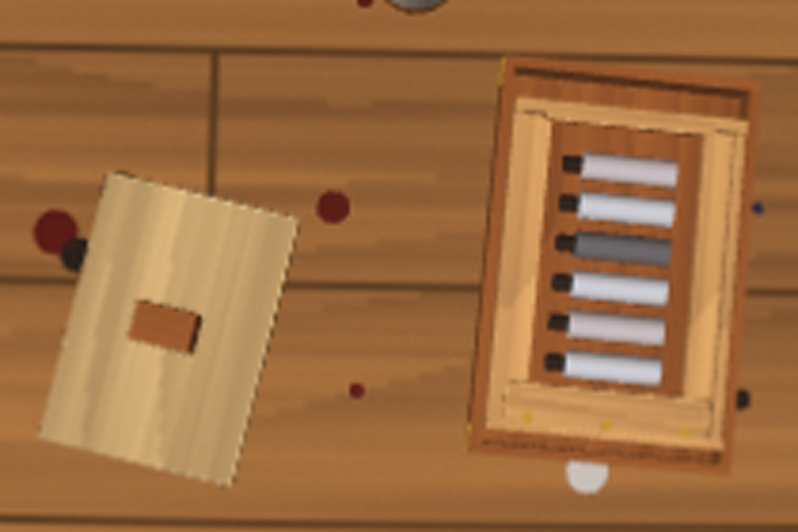

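View pics/scenecrop.png

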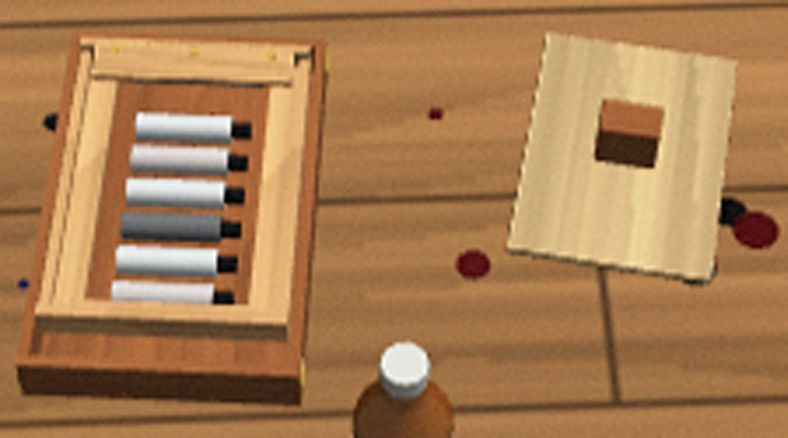

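```bash
cat >> h.py <<'E'
def inc(pos,rpy,T=None):
    T=T_tool(st()) if T is None else T
    d=T[:3,:3].T@(np.array(pos)-T[:3,3]); rv=R.from_matrix(T[:3,:3].T@R.from_euler('xyz',rpy).as_matrix()).as_rotvec(degrees=True)
    print('t',np.round(d,2),'r deg',np.round(rv,2))
E
python3 - <<'E'
from h import *
inc([530,85,220],[np.pi,0,1.336])
for n,px,z in [('top',(320,157),150),('top',(145,250),75),('top',(495,250),110),('scene',(330,298),150),('scene',(128,230),110)]: print(n,np.round(onz(n,[px],z),0))
E
```

```text
t [ 526.63 -471.23   35.77] r deg [-6.000e-02 -5.000e-02 -5.633e+01]
top [[783.  -7. 150.]]
top [[573. 398.  75.]]
top [[ 585. -418.  110.]]
scene [[783. -10. 150.]]
scene [[ 580. -421.  110.]]
```

Emit:
{"op": "servo_tool", "data": {"increments": [{"tx":45,"ty":-40,"tz":3,"rz":-5,"grip":1},{"tx":90,"ty":-80,"tz":6,"rz":-10},{"tx":134,"ty":-120,"tz":9,"rz":-15},{"tx":178,"ty":-160,"tz":12,"rz":-20},{"tx":222,"ty":-200,"tz":15,"rz":-24},{"tx":266,"ty":-240,"tz":18,"rz":-29},{"tx":310,"ty":-280,"tz":21,"rz":-34},{"tx":354,"ty":-320,"tz":24,"rz":-39},{"tx":400,"ty":-360,"tz":27,"rz":-44},{"tx":444,"ty":-398,"tz":30,"rz":-48},{"tx":486,"ty":-435,"tz":33,"rz":-52},{"tx":527,"ty":-471,"tz":36,"rz":-56.3}]}}

```text
$.increments[0]: bad value
```

Emit:
{"op": "servo_tool", "data": {"increments": [{"tx":0},{"tx":0},{"tx":0},{"tx":0}]}}

```text
$.increments[0]: bad value
```

```bash
python3 - <<'E'
from h import *
s=st();print(s['t'],s['position'],s['ee_rot'],s['force'],s['joints']);np.save('s1.npy',s,allow_pickle=True)
save('w1',camera('wrist'))
inc([530,85,220],[np.pi,0,1.336])
E
```

```text
0.15 [ 198.63574845 -539.21696068  255.03971823] [-3.14032656e+00 -2.60824313e-04  3.52808424e-01] [ 0.27844897 -0.55215893  0.18093756] [-1.42430317e+00  1.81378753e-01  1.60772175e+00 -4.17012704e-06
  1.35378483e+00 -2.06314527e-01]
t [ 526.64 -471.31   35.76] r deg [-5.000e-02 -4.000e-02 -5.633e+01]
```

View pics/w1.png

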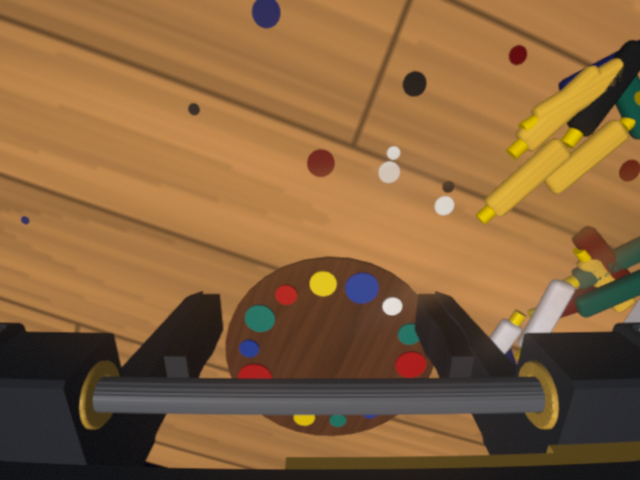

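Emit:
{"op": "servo_tool", "data": {"increments": [{"tx":45,"ty":-40,"tz":3,"rx":0,"ry":0,"rz":-5,"grip":1},{"tx":90,"ty":-80,"tz":6,"rx":0,"ry":0,"rz":-10,"grip":1},{"tx":134,"ty":-120,"tz":9,"rx":0,"ry":0,"rz":-15,"grip":1},{"tx":178,"ty":-160,"tz":12,"rx":0,"ry":0,"rz":-20,"grip":1},{"tx":222,"ty":-200,"tz":15,"rx":0,"ry":0,"rz":-24,"grip":1},{"tx":266,"ty":-240,"tz":18,"rx":0,"ry":0,"rz":-29,"grip":1},{"tx":310,"ty":-280,"tz":21,"rx":0,"ry":0,"rz":-34,"grip":1},{"tx":354,"ty":-320,"tz":24,"rx":0,"ry":0,"rz":-39,"grip":1},{"tx":400,"ty":-360,"tz":27,"rx":0,"ry":0,"rz":-44,"grip":1},{"tx":444,"ty":-398,"tz":30,"rx":0,"ry":0,"rz":-48,"grip":1},{"tx":486,"ty":-435,"tz":33,"rx":0,"ry":0,"rz":-52,"grip":1},{"tx":527,"ty":-471,"tz":36,"rx":0,"ry":0,"rz":-56.3,"grip":1}]}}

```text
t: 1.4
position: [479.9, -8.0, 225.5]
ee_rot: [3.141, 0.0, 1.339]
force: [0.6, -1.0, -0.9]
grip_width: 88.2
```

```bash
python3 - <<'E'
from h import *
inc([530,85,220],[np.pi,0,1.336])
E
```

```text
t [102.04  27.38   5.5 ] r deg [0.04 0.01 0.14]
```

Emit:
{"op": "servo_tool", "data": {"increments": [{"tx":35,"ty":10,"tz":2,"rx":0,"ry":0,"rz":0,"grip":1},{"tx":70,"ty":18,"tz":4,"rx":0,"ry":0,"rz":0,"grip":1},{"tx":101,"ty":27,"tz":5.5,"rx":0,"ry":0,"rz":0,"grip":1},{"tx":101,"ty":27,"tz":5.5,"rx":0,"ry":0,"rz":0,"grip":1},{"tx":101,"ty":27,"tz":5.5,"rx":0,"ry":0,"rz":0,"grip":1},{"tx":101,"ty":27,"tz":5.5,"rx":0,"ry":0,"rz":0,"grip":1}]}}

```text
t: 2.0
position: [528.6, 81.0, 219.7]
ee_rot: [-3.141, 0.0, 1.335]
force: [0.6, -0.5, -0.5]
grip_width: 88.1
```

```bash
python3 - <<'E'
from h import *
s=st();print(s['t'],s['position'],s['ee_rot'],s['force'],s['joints']);np.save('s1.npy',s,allow_pickle=True)
save('w1b',camera('wrist'))
E
```

```text
2.0 [528.55521683  81.01118009 219.72519071] [-3.14100357e+00  4.80412437e-04  1.33488116e+00] [ 0.57674105 -0.46325443 -0.50615997] [-6.98230784e-02  1.27275141e-01  1.74380018e+00 -3.93960099e-04
  1.27117775e+00  1.66208632e-01]
```

View pics/w1b.png

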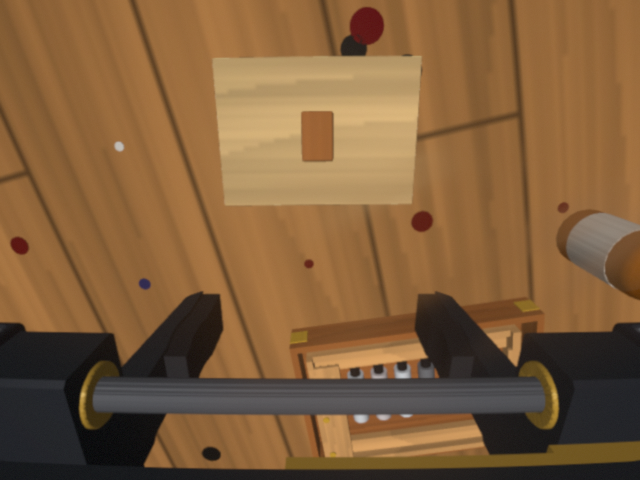

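```bash
cat > meas.py <<'E'
from h import *
def quad(bgr,lo,hi,roi,eps=0.03):
    hsv=cv2.cvtColor(bgr,cv2.COLOR_BGR2HSV);m=cv2.inRange(hsv,lo,hi);mm=np.zeros_like(m);x0,y0,x1,y1=roi;mm[y0:y1,x0:x1]=m[y0:y1,x0:x1]
    mm=cv2.morphologyEx(mm,cv2.MORPH_CLOSE,np.ones((5,5)))
    cs,_=cv2.findContours(mm,cv2.RETR_EXTERNAL,cv2.CHAIN_APPROX_NONE);c=max(cs,key=cv2.contourArea)
    a=cv2.approxPolyDP(c,eps*cv2.arcLength(c,True),True)[:,0].astype(float)
    # refine: fit a line to contour points of each side
    pts=c[:,0].astype(float);L=[]
    for i in range(len(a)):
        p,q=a[i],a[(i+1)%len(a)];d=q-p;l=np.hypot(*d);d/=l;t=(pts-p)@d;n=np.abs((pts-p)@np.array([-d[1],d[0]]))
        s=pts[(n<4)&(t>.1*l)&(t<.9*l)];v=cv2.fitLine(s.astype(np.float32),cv2.DIST_HUBER,0,.01,.01)[:,0];L.append(np.cross([v[2],v[3],1],[v[2]+v[0],v[3]+v[1],1]))
    o=[]
    for i in range(len(L)):
        x=np.cross(L[i-1],L[i]);o.append(x[:2]/x[2])
    return np.array(o),cv2.contourArea(c)
E
python3 - <<'E'
from meas import *
im=cv2.imread('pics/w1b.png');hsv=cv2.cvtColor(im,cv2.COLOR_BGR2HSV)
print(hsv[75,300],hsv[190,350],hsv[100,250],'block',hsv[135,318],'table',hsv[100,180],hsv[230,350])
s=np.load('s1.npy',allow_pickle=True).item()
rgb=hsv
q,a=quad(im,(15,60,150),(30,140,255),(190,40,440,225));print(q,a)
P=onz('wrist',q,6,s);print(np.round(P,1),P.mean(0),[np.linalg.norm(P[i]-P[i-1]).round(1) for i in range(4)])
B=onz('wrist',[(302,111),(333,111),(333,160.5),(302,160.5)],42,s);print('block',np.round(B,1),B.mean(0))
E
```

```text
[ 18 109 198] [ 18 113 180] [ 18 109 189] block [ 14 169 155] table [ 15 154 159] [ 15 149 149]
[[211.02536778  57.17568292]
 [224.05450432 205.        ]
 [412.61462274 205.        ]
 [421.31785129  54.59805005]] 29853.5
[[470.1 230.6   6. ]
 [441.  103.9   6. ]
 [617.3  61.7   6. ]
 [645.5 190.5   6. ]] [543.49561659 146.67903349   6.        ] [np.float64(179.9), np.float64(129.9), np.float64(181.3), np.float64(131.9)]
block [[536.5 168.5  42. ]
 [560.4 162.8  42. ]
 [551.8 124.9  42. ]
 [526.9 130.8  42. ]] [543.87848425 146.75741617  42.        ]
```

```bash
python3 - <<'E'
from h import *
inc([543.7,146.7,90],[np.pi,0,1.343])
E
```

```text
t [ 67.63  -0.78 129.85] r deg [-0.01  0.02 -0.5 ]
```

Emit:
{"op": "servo_tool", "data": {"increments": [{"tx":23,"ty":0,"tz":43,"rx":0,"ry":0,"rz":-0.5,"grip":1},{"tx":45,"ty":-0.5,"tz":86,"rx":0,"ry":0,"rz":-0.5,"grip":1},{"tx":67.6,"ty":-0.8,"tz":130,"rx":0,"ry":0,"rz":-0.5,"grip":1},{"tx":67.6,"ty":-0.8,"tz":130,"rx":0,"ry":0,"rz":-0.5,"grip":1},{"tx":67.6,"ty":-0.8,"tz":130,"rx":0,"ry":0,"rz":-0.5,"grip":1},{"tx":67.6,"ty":-0.8,"tz":130,"rx":0,"ry":0,"rz":-0.5,"grip":1},{"tx":67.6,"ty":-0.8,"tz":130,"rx":0,"ry":0,"rz":-0.5,"grip":1}]}}

```text
t: 2.75
position: [546.1, 146.8, 93.0]
ee_rot: [3.136, -0.001, 1.343]
force: [-0.1, 0.7, -0.1]
grip_width: 88.1
```

```bash
python3 - <<'E'
from h import *
inc([543.7,146.7,27],[np.pi,0,1.343])
save('w2',camera('wrist'))
E
```

```text
t [-0.71 -2.65 66.02] r deg [ 0.3  -0.08 -0.01]
```

View pics/w2.png

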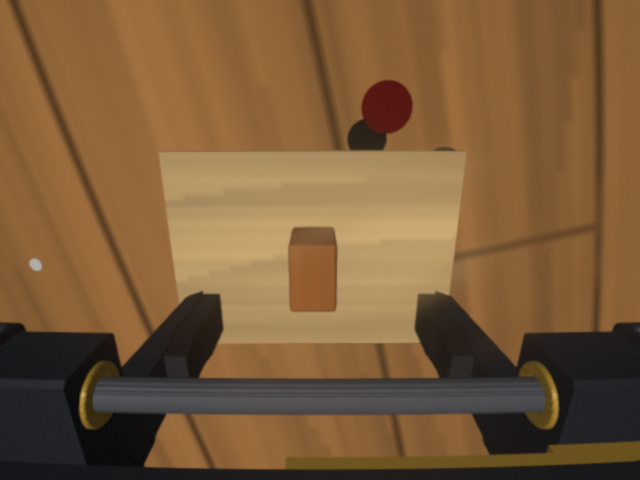

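Emit:
{"op": "servo_tool", "data": {"increments": [{"tx":0,"ty":0,"tz":20,"rx":0,"ry":0,"rz":0,"grip":1},{"tx":0,"ty":0,"tz":40,"rx":0,"ry":0,"rz":0,"grip":1},{"tx":0,"ty":0,"tz":40,"rx":0,"ry":0,"rz":0,"grip":1},{"tx":0,"ty":0,"tz":40,"rx":0,"ry":0,"rz":0,"grip":1},{"tx":0,"ty":0,"tz":40,"rx":0,"ry":0,"rz":0,"grip":1}]}}

```text
t: 3.3
position: [545.2, 147.6, 51.6]
ee_rot: [3.139, -0.001, 1.344]
force: [0.5, 0.8, 0.8]
grip_width: 88.6
```

```bash
python3 - <<'E'
from h import *
inc([543.7,146.7,27],[np.pi,0,1.343])
E
```

```text
t [-1.28 -1.33 24.59] r deg [ 0.15 -0.04  0.05]
```

Emit:
{"op": "servo_tool", "data": {"increments": [{"tx":-0.5,"ty":-0.6,"tz":12,"rx":0,"ry":0,"rz":0,"grip":1},{"tx":-1,"ty":-1.2,"tz":22,"rx":0,"ry":0,"rz":0,"grip":1},{"tx":-1,"ty":-1.2,"tz":23.5,"rx":0,"ry":0,"rz":0,"grip":1},{"tx":-1,"ty":-1.2,"tz":23.5,"rx":0,"ry":0,"rz":0,"grip":1},{"tx":-1,"ty":-1.2,"tz":23.5,"rx":0,"ry":0,"rz":0,"grip":1},{"tx":-1,"ty":-1.2,"tz":23.5,"rx":0,"ry":0,"rz":0,"grip":1}]}}

```text
t: 3.9
position: [542.9, 147.1, 26.6]
ee_rot: [3.141, -0.0, 1.344]
force: [-0.1, -0.3, 0.2]
grip_width: 88.1
```

```bash
python3 - <<'E'
from h import *
inc([543.7,146.7,27],[np.pi,0,1.343])
E
```

```text
t [-0.21  0.87 -0.39] r deg [ 0.02 -0.01  0.07]
```

Emit:
{"op": "servo_tool", "data": {"newtons": 40, "increments": [{"tx":0,"ty":0.5,"tz":-0.3,"rx":0,"ry":0,"rz":0,"grip":-0.3},{"tx":0,"ty":0.5,"tz":-0.3,"rx":0,"ry":0,"rz":0,"grip":-0.45},{"tx":0,"ty":0.5,"tz":-0.3,"rx":0,"ry":0,"rz":0,"grip":-1},{"tx":0,"ty":0.5,"tz":-0.3,"rx":0,"ry":0,"rz":0,"grip":-1},{"tx":0,"ty":0.5,"tz":-0.3,"rx":0,"ry":0,"rz":0,"grip":-1},{"tx":0,"ty":0.5,"tz":-0.3,"rx":0,"ry":0,"rz":0,"grip":-1},{"tx":0,"ty":0.5,"tz":-0.3,"rx":0,"ry":0,"rz":0,"grip":-1},{"tx":0,"ty":0.5,"tz":-0.3,"rx":0,"ry":0,"rz":0,"grip":-1},{"tx":0,"ty":0.5,"tz":-0.3,"rx":0,"ry":0,"rz":0,"grip":-1},{"tx":0,"ty":0.5,"tz":-0.3,"rx":0,"ry":0,"rz":0,"grip":-1}]}}

```text
t: 4.9
position: [543.1, 146.9, 26.7]
ee_rot: [-3.142, 0.0, 1.344]
force: [-0.5, -0.6, -0.2]
grip_width: 26.0
```

```bash
python3 - <<'E'
from h import *
s=st();print(s['position'],s['ee_rot'],s['force'],s['moment'],s['grip_width'])
E
```

```text
[543.12386498 146.89665315  26.67318817] [-3.14155378e+00  6.92942521e-06  1.34410508e+00] [-0.52315733 -0.64550057 -0.20853265] [-0.01061222 -0.01782132  0.02199295] 25.993827542437838
```

Emit:
{"op": "servo_tool", "data": {"increments": [{"tx":0,"ty":0,"tz":-10,"rx":0,"ry":0,"rz":0,"grip":-1},{"tx":0,"ty":0,"tz":-30,"rx":0,"ry":0,"rz":0,"grip":-1},{"tx":0,"ty":0,"tz":-60,"rx":0,"ry":0,"rz":0,"grip":-1},{"tx":0,"ty":0,"tz":-100,"rx":0,"ry":0,"rz":0,"grip":-1},{"tx":0,"ty":0,"tz":-140,"rx":0,"ry":0,"rz":0,"grip":-1},{"tx":0,"ty":0,"tz":-180,"rx":0,"ry":0,"rz":0,"grip":-1},{"tx":-20,"ty":0,"tz":-220,"rx":0,"ry":0,"rz":0,"grip":-1},{"tx":-50,"ty":0,"tz":-250,"rx":0,"ry":0,"rz":0,"grip":-1},{"tx":-80,"ty":0,"tz":-270,"rx":0,"ry":0,"rz":0,"grip":-1},{"tx":-120,"ty":0,"tz":-280,"rx":0,"ry":0,"rz":0,"grip":-1},{"tx":-120,"ty":0,"tz":-280,"rx":0,"ry":0,"rz":0,"grip":-1}]}}

```text
t: 6.0
position: [516.0, 26.4, 309.1]
ee_rot: [3.138, 0.002, 1.34]
force: [0.6, 1.0, -3.3]
grip_width: 25.7
```

```bash
python3 - <<'E'
from h import *
s=st();print(s['position'],s['ee_rot'],s['force'],s['moment'],s['grip_width'])
inc([587,-240,310],[np.pi,0,1.50])
E
```

```text
[516.02738488  26.37114856 309.10039997] [3.13805482e+00 1.66610588e-03 1.34015243e+00] [ 0.58101322  0.96682348 -3.34725144] [ 0.05824821 -0.0512443   0.02391767] 25.671757310875986
t [-2.4309e+02  1.2999e+02 -3.0000e-02] r deg [ 0.19  0.11 -9.16]
```

Emit:
{"op": "servo_tool", "data": {"increments": [{"tx":-35,"ty":19,"tz":0,"rx":0,"ry":0,"rz":-2,"grip":-1},{"tx":-75,"ty":40,"tz":0,"rx":0,"ry":0,"rz":-4,"grip":-1},{"tx":-115,"ty":61,"tz":0,"rx":0,"ry":0,"rz":-6,"grip":-1},{"tx":-155,"ty":83,"tz":0,"rx":0,"ry":0,"rz":-8,"grip":-1},{"tx":-190,"ty":102,"tz":0,"rx":0,"ry":0,"rz":-9.1,"grip":-1},{"tx":-220,"ty":118,"tz":0,"rx":0,"ry":0,"rz":-9.1,"grip":-1},{"tx":-243,"ty":130,"tz":0,"rx":0,"ry":0,"rz":-9.1,"grip":-1},{"tx":-243,"ty":130,"tz":0,"rx":0,"ry":0,"rz":-9.1,"grip":-1},{"tx":-243,"ty":130,"tz":0,"rx":0,"ry":0,"rz":-9.1,"grip":-1},{"tx":-243,"ty":130,"tz":0,"rx":0,"ry":0,"rz":-9.1,"grip":-1},{"tx":-243,"ty":130,"tz":0,"rx":0,"ry":0,"rz":-9.1,"grip":-1},{"tx":-243,"ty":130,"tz":0,"rx":0,"ry":0,"rz":-9.1,"grip":-1}]}}

```text
t: 7.2
position: [588.3, -234.9, 307.0]
ee_rot: [3.141, 0.0, 1.504]
force: [-1.0, -1.1, -3.8]
grip_width: 25.5
```

```bash
python3 - <<'E'
from h import *
s=st();print(s['position'],s['ee_rot'],s['force'],s['moment'],s['qd'].round(3));np.save('s3.npy',s,allow_pickle=True)
save('w3',camera('wrist'));
E
```

```text
[ 588.28165232 -234.91725064  306.97984244] [3.14136959e+00 7.10948618e-06 1.50426784e+00] [-1.0151058  -1.07189802 -3.80390142] [-0.04313345 -0.03681134 -0.01080008] [-0.004  0.002 -0.005 -0.    -0.002 -0.002]
```

View pics/w3.png

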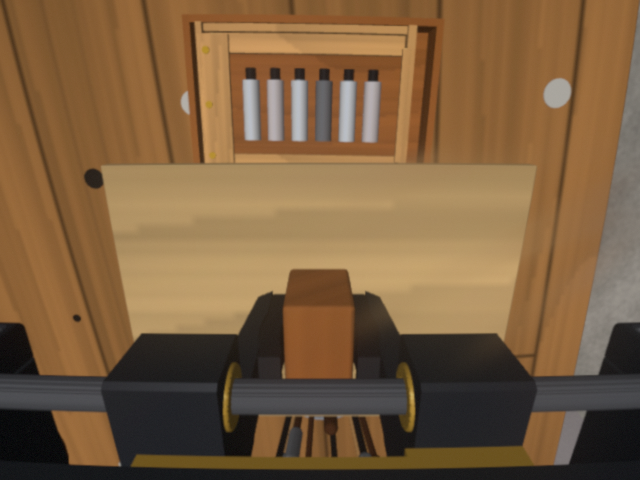

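Emit:
{"op": "servo_tool", "data": {"increments": [{"tx":-6,"ty":0,"tz":-25,"rx":0,"ry":0,"rz":0,"grip":-1},{"tx":-15,"ty":0,"tz":-50,"rx":0,"ry":0,"rz":0,"grip":-1},{"tx":-25,"ty":0,"tz":-80,"rx":0,"ry":0,"rz":0,"grip":-1},{"tx":-25,"ty":0,"tz":-80,"rx":0,"ry":0,"rz":0,"grip":-1},{"tx":-25,"ty":0,"tz":-80,"rx":0,"ry":0,"rz":0,"grip":-1},{"tx":-25,"ty":0,"tz":-80,"rx":0,"ry":0,"rz":0,"grip":-1},{"tx":-25,"ty":0,"tz":-80,"rx":0,"ry":0,"rz":0,"grip":-1},{"tx":-25,"ty":0,"tz":-80,"rx":0,"ry":0,"rz":0,"grip":-1}]}}

```text
t: 8.05
position: [586.3, -260.3, 385.1]
ee_rot: [-3.14, -0.001, 1.503]
force: [0.0, 0.4, -3.0]
grip_width: 25.8
```

```bash
python3 - <<'E'
from h import *
s=st();print(s['position'],s['ee_rot'],s['force'],s['moment'],s['qd'].round(3));np.save('s4.npy',s,allow_pickle=True)
save('w4',camera('wrist'));
cv2.imwrite('pics/w4c.png',cv2.resize(cv2.imread('pics/w4.png')[0:200,160:460],None,fx=2.66,fy=2.66,interpolation=cv2.INTER_CUBIC))
cv2.imwrite('pics/w3c.png',cv2.resize(cv2.imread('pics/w3.png')[0:200,160:460],None,fx=2.66,fy=2.66,interpolation=cv2.INTER_CUBIC))
E
```

```text
[ 586.29667913 -260.33957502  385.13004107] [-3.13954080e+00 -1.32536378e-03  1.50341014e+00] [ 0.01911454  0.38042524 -3.03954792] [-0.03832509 -0.05609411 -0.01378257] [-0.003 -0.002 -0.011 -0.     0.002 -0.002]
```

View pics/w4c.png

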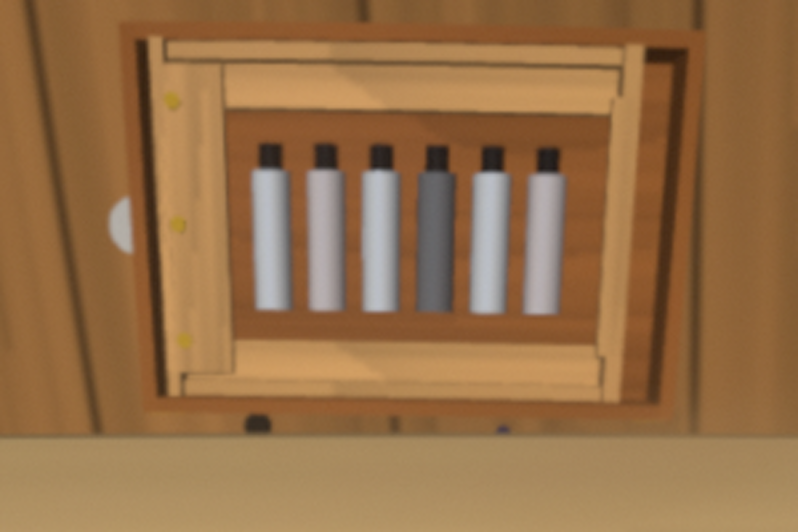

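View pics/w3c.png

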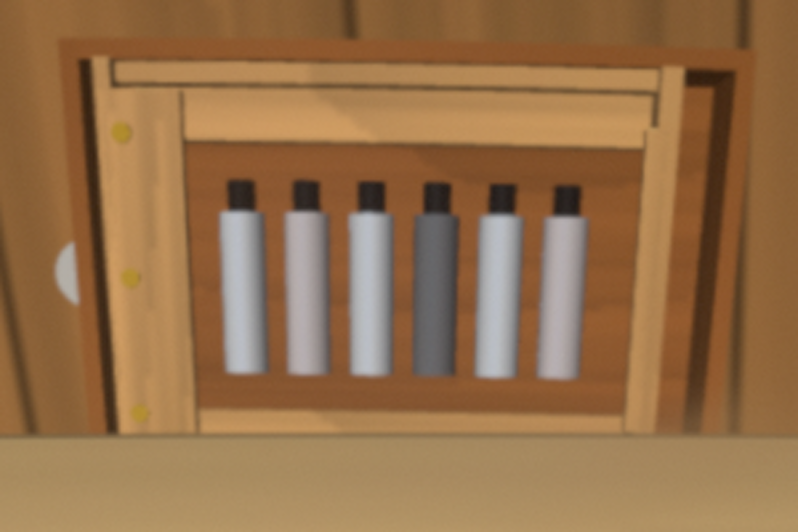

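```bash
cat > ed.py <<'E'
from h import *
from scipy.ndimage import map_coordinates
def line(g,p,q,mode,w=3.0):
    # mode: 'grad' strongest gradient ; 'dark' darkest
    p=np.array(p,float);q=np.array(q,float);d=q-p;l=np.hypot(*d);d/=l;n=np.array([-d[1],d[0]])
    o=np.arange(-w,w+.01,.1);pts=[]
    for t in np.linspace(.08*l,.92*l,25):
        c=p+d*t;X=c[None]+o[:,None]*n
        v=map_coordinates(g,[X[:,1],X[:,0]],order=3)
        k=np.argmin(v) if mode=='dark' else np.argmax(np.abs(np.gradient(v)))
        pts.append(X[k])
    pts=np.array(pts)
    v=cv2.fitLine(pts.astype(np.float32),cv2.DIST_HUBER,0,.01,.01)[:,0]
    r=np.abs((pts-v[2:])@np.array([-v[1],v[0]]))
    c=v[2:].astype(float);e=v[:2].astype(float)
    return np.array([c+e*((p-c)@e),c+e*((q-c)@e)]),np.median(r)
E
python3 - <<'E'
from ed import *
im=cv2.imread('pics/w4.png');g=cv2.cvtColor(im,cv2.COLOR_BGR2GRAY).astype(float);s=np.load('s4.npy',allow_pickle=True).item()
f=lambda x,y:(x/2.66+160,y/2.66)
L={'batten':(f(222,66),f(233,370),'dark',49),'farlip':(f(611,110),f(601,350),'grad',47),
'guideL':(f(240,65),f(600,68),'dark',42),'guideR':(f(250,376),f(590,385),'dark',42),
'boxL':(f(140,22),f(690,32),'grad',36),'boxR':(f(170,410),f(650,416),'grad',36),'boxnear':(f(122,30),f(146,395),'grad',36),'boxfar':(f(703,45),f(664,405),'grad',36)}
for k,(p,q,m,z) in L.items():
    e,res=line(g,p,q,m); P=onz('wrist',e,z,s); d=P[1]-P[0]
    print(k,e.round(1).tolist(),'res',round(res,2),P[:,:2].round(1).tolist(),'ang',round(np.arctan2(d[1],d[0]),4))
E
```

```text
batten [[243.4, 24.8], [248.6, 139.0]] res 0.13 [[513.0, -71.8], [503.7, -198.1]] ang -1.6442
farlip [[389.6, 41.3], [384.1, 131.5]] res 0.09 [[678.8, -99.9], [670.8, -200.4]] ang -1.65
guideL [[250.3, 22.3], [385.6, 24.5]] res 0.06 [[520.1, -68.2], [675.3, -81.0]] ang -0.0827
guideR [[254.0, 143.0], [381.8, 144.7]] res 0.15 [[508.5, -203.7], [668.6, -216.5]] ang -0.0798
boxL [[212.7, 7.1], [419.4, 11.8]] res 1.2 [[477.5, -47.5], [715.9, -68.7]] ang -0.0886
boxR [[223.9, 154.5], [404.3, 157.2]] res 0.56 [[467.0, -215.6], [698.3, -234.5]] ang -0.0812
boxnear [[203.6, 11.5], [219.0, 148.0]] res 1.17 [[466.2, -51.2], [461.9, -207.1]] ang -1.599
boxfar [[428.0, 17.6], [405.3, 151.5]] res 1.18 [[726.0, -75.2], [699.4, -227.4]] ang -1.7435
```

```bash
cat >> h.py <<'E'
PHI=-0.080; BED=np.array([589.5,-142.1,34.0])
def target(un,w,th,dy=0,h=26.67,bed=None):
    B=BED if bed is None else bed
    Rc=R.from_euler('z',PHI).as_matrix()@R.from_euler('y',-th).as_matrix()
    ex=np.array([np.cos(PHI),np.sin(PHI),0]);ey=np.array([-np.sin(PHI),np.cos(PHI),0])
    N=B+un*ex+dy*ey+[0,0,w]
    return N+Rc@[90,0,h],R.from_matrix(Rc@R.from_euler('z',np.pi/2).as_matrix()@R.from_euler('x',np.pi).as_matrix()).as_euler('xyz')
def cov(s=None,h=26.67):
    s=s or st();T=T_tool(s);Rc=T[:3,:3]@(R.from_euler('z',np.pi/2)*R.from_euler('x',np.pi)).inv().as_matrix()
    ex=np.array([np.cos(PHI),np.sin(PHI),0]);ey=np.array([-np.sin(PHI),np.cos(PHI),0])
    N=T[:3,3]-Rc@[90,0,h]-BED
    th=np.arctan2(Rc[2,0],np.hypot(Rc[0,0],Rc[1,0]));yaw=np.arctan2(Rc[1,0],Rc[0,0])-PHI
    f=s['force']
    print(f"t {s['t']:.2f} un {N@ex:.2f} y {N@ey:.2f} w {N[2]:.2f} th {th:.4f} yaw {yaw:.4f} roll {Rc[2,1]:.4f} | F ex {f@ex:.2f} ey {f@ey:.2f} z {f[2]:.2f} M {np.round(s['moment'],2)} grip {s['grip_width']:.1f}")
E
python3 - <<'E'
from ed import *
im=cv2.imread('pics/w4.png');g=cv2.cvtColor(im,cv2.COLOR_BGR2GRAY).astype(float);s=np.load('s4.npy',allow_pickle=True).item();T=T_tool(s)
for y in (-90,90):
  for z in (20.67,26.67): print(y,z,proj('wrist',(T@[65,y,z,1])[:3],s))
e,res=line(g,(120,164),(520,164),'grad',4);print(e,res)
print([st()['position'].round(2) for _ in range(3)])
cov(s); cov()
p,rr=target(-74,60,.12); inc(p,rr)
E
```

```text
-90 20.67 [[ 98.74904039 164.49173765]]
-90 26.67 [[106.64954078 162.66156602]]
90 20.67 [[536.61385347 164.67904641]]
90 26.67 [[528.77511448 162.84248794]]
[[120.00006098 164.18728611]
 [520.0000133  164.07352   ]] 0.3025303442585107
[array([ 586.37, -260.49,  385.51]), array([ 586.37, -260.49,  385.51]), array([ 586.37, -260.49,  385.51])]
t 8.05 un -83.79 y -119.22 w 324.64 th -0.0021 yaw 0.0126 roll 0.0013 | F ex -0.01 ey 0.38 z -3.04 M [-0.04 -0.06 -0.01] grip 25.8
t 8.10 un -83.70 y -119.36 w 324.98 th -0.0016 yaw 0.0125 roll 0.0010 | F ex 1.03 ey -0.19 z -3.21 M [ 0.   -0.09 -0.05] grip 26.1
t [117.93   7.7  254.36] r deg [-6.97 -0.1   0.71]
```

View pics/w4.png

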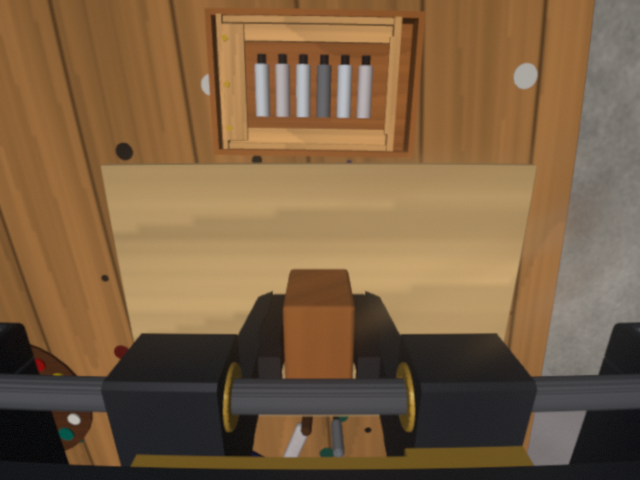

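Emit:
{"op": "servo_tool", "data": {"increments": [{"tx":20,"ty":1.5,"tz":30,"rx":-1,"ry":0,"rz":0.1,"grip":-1},{"tx":40,"ty":3,"tz":65,"rx":-2,"ry":0,"rz":0.3,"grip":-1},{"tx":60,"ty":4.5,"tz":105,"rx":-3,"ry":0,"rz":0.4,"grip":-1},{"tx":80,"ty":5.5,"tz":150,"rx":-4,"ry":0,"rz":0.5,"grip":-1},{"tx":100,"ty":6.5,"tz":195,"rx":-5,"ry":0,"rz":0.6,"grip":-1},{"tx":112,"ty":7.3,"tz":230,"rx":-6,"ry":0,"rz":0.7,"grip":-1},{"tx":118,"ty":7.7,"tz":248,"rx":-7,"ry":-0.1,"rz":0.7,"grip":-1},{"tx":118,"ty":7.7,"tz":254,"rx":-7,"ry":-0.1,"rz":0.7,"grip":-1},{"tx":118,"ty":7.7,"tz":254,"rx":-7,"ry":-0.1,"rz":0.7,"grip":-1},{"tx":118,"ty":7.7,"tz":254,"rx":-7,"ry":-0.1,"rz":0.7,"grip":-1},{"tx":118,"ty":7.7,"tz":254,"rx":-7,"ry":-0.1,"rz":0.7,"grip":-1}]}}

```text
t: 9.2
position: [603.5, -144.8, 134.7]
ee_rot: [3.016, 0.002, 1.49]
force: [0.1, 0.9, -3.2]
grip_width: 25.8
```

```bash
python3 - <<'E'
from h import *
cov()
save('w5',camera('wrist'));save('sc5',camera('scene'));save('top5',camera('top'))
cov();p,rr=target(-74,20,.12); inc(p,rr)
a=cv2.imread('pics/sc5.png')[180:320,200:420];cv2.imwrite('pics/sc5c.png',cv2.resize(a,None,fx=3.6,fy=3.6,interpolation=cv2.INTER_CUBIC))
E
```

```text
t 9.20 un -71.84 y -1.64 w 62.97 th 0.1251 yaw -0.0004 roll -0.0023 | F ex 0.05 ey 0.91 z -3.18 M [-0.03  0.02 -0.  ] grip 25.8
t 9.35 un -72.54 y -1.20 w 62.30 th 0.1239 yaw -0.0004 roll -0.0017 | F ex -0.07 ey 0.34 z -2.98 M [-0.04  0.03  0.02] grip 25.8
t [ 1.25 -6.58 42.15] r deg [ 0.22  0.1  -0.02]
```

View pics/w5.png

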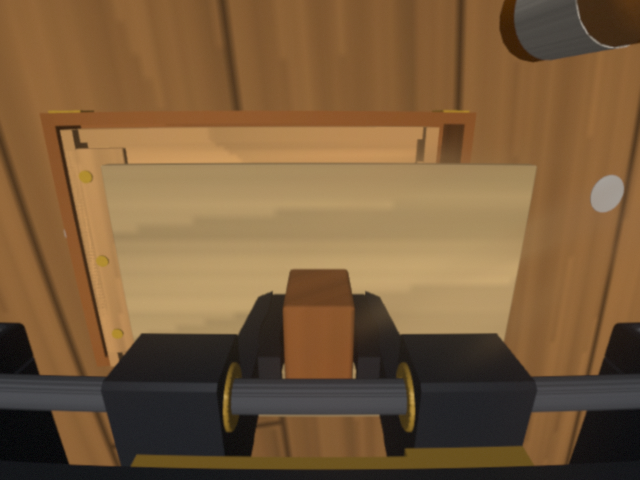

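View pics/sc5c.png

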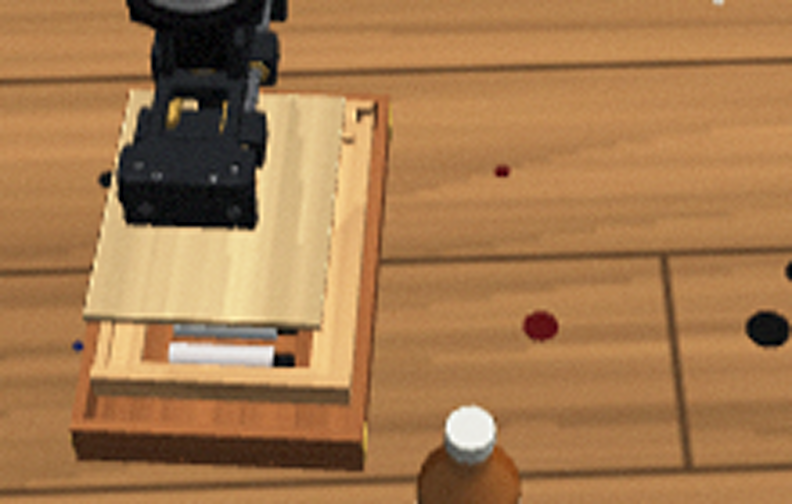

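```bash
python3 - <<'E'
from h import *
a=cv2.imread('pics/w5.png')[100:180,40:240];cv2.imwrite('pics/w5c.png',cv2.resize(a,None,fx=4,fy=4,interpolation=cv2.INTER_CUBIC))
a=cv2.imread('pics/w5.png')[100:180,300:500];cv2.imwrite('pics/w5d.png',cv2.resize(a,None,fx=4,fy=4,interpolation=cv2.INTER_CUBIC))
E
```

```text
(no output)
```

View pics/w5c.png

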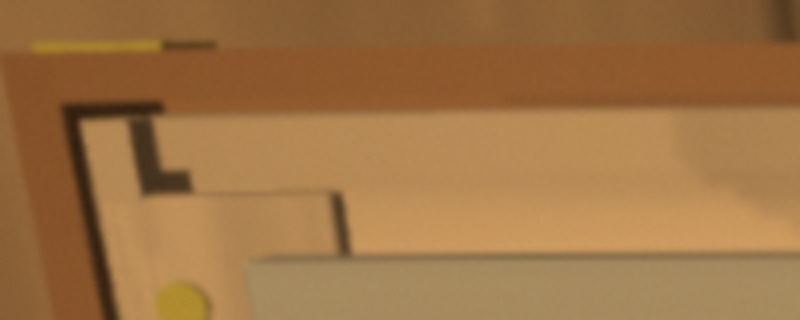

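View pics/w5d.png

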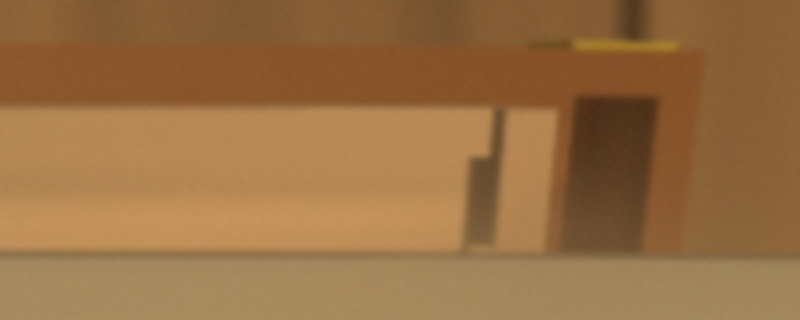

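```bash
python3 - <<'E'
from h import *
s=st()
ex=np.array([np.cos(PHI),np.sin(PHI),0]);ey=np.array([-np.sin(PHI),np.cos(PHI),0])
for n,px,z in [('batten corner exp -82,65',(123.3,148.3),49),('farlip corner exp 86,55',(417,139.3),47),('box wall corner L',(40+5/4,100+52/4),36),('boxcorner far',(300+702/4,100+50/4),36)]:
    P=onz('wrist',[px],z,s)[0]-BED;print(n,round(P@ex,1),round(P@ey,1))
E
```

```text
batten corner exp -82,65 -82.4 66.0
farlip corner exp 86,55 83.7 68.9
box wall corner L -128.8 85.2
boxcorner far 125.2 84.6
```

Emit:
{"op": "servo_tool", "data": {"increments": [{"tx":1,"ty":-3,"tz":20,"rx":0.2,"ry":0,"rz":0,"grip":-1},{"tx":1.8,"ty":-6.5,"tz":42,"rx":0.2,"ry":0.1,"rz":0,"grip":-1},{"tx":1.8,"ty":-6.5,"tz":50,"rx":0.2,"ry":0.1,"rz":0,"grip":-1},{"tx":1.8,"ty":-6.5,"tz":50,"rx":0.2,"ry":0.1,"rz":0,"grip":-1},{"tx":1.8,"ty":-6.5,"tz":50,"rx":0.2,"ry":0.1,"rz":0,"grip":-1},{"tx":1.8,"ty":-6.5,"tz":50,"rx":0.2,"ry":0.1,"rz":0,"grip":-1}]}}

```text
t: 9.95
position: [603.0, -142.4, 83.7]
ee_rot: [3.021, 0.0, 1.491]
force: [0.2, 0.2, -3.1]
grip_width: 25.8
```

```bash
python3 - <<'E'
from h import *
cov()
p,rr=target(-74,0,.12,0.5); inc(p,rr)
E
```

```text
t 9.95 un -72.67 y 0.73 w 12.37 th 0.1209 yaw 0.0000 roll -0.0001 | F ex 0.19 ey 0.19 z -3.14 M [-0.03  0.08 -0.02] grip 25.8
t [-0.24 -2.79 12.2 ] r deg [0.05 0.   0.  ]
```

Emit:
{"op": "servo_tool", "data": {"increments": [{"tx":-0.2,"ty":-1,"tz":4,"rx":0,"ry":0,"rz":0,"grip":-1},{"tx":-0.2,"ty":-2,"tz":8,"rx":0,"ry":0,"rz":0,"grip":-1},{"tx":-0.2,"ty":-2.2,"tz":9,"rx":0,"ry":0,"rz":0,"grip":-1},{"tx":-0.2,"ty":-2.2,"tz":9,"rx":0,"ry":0,"rz":0,"grip":-1},{"tx":-0.2,"ty":-2.2,"tz":9,"rx":0,"ry":0,"rz":0,"grip":-1}]}}

```text
t: 10.45
position: [600.9, -142.1, 73.1]
ee_rot: [3.023, -0.001, 1.491]
force: [-0.5, -0.5, -2.9]
grip_width: 25.7
```

```bash
python3 - <<'E'
from h import *
cov()
E
```

```text
t 10.45 un -74.86 y 0.97 w 1.92 th 0.1186 yaw -0.0000 roll 0.0008 | F ex -0.43 ey -0.58 z -2.90 M [-0.03  0.01 -0.02] grip 25.7
```

Emit:
{"op": "servo_tool", "data": {"increments": [{"tx":-0.3,"ty":-0.1,"tz":0.7,"rx":0,"ry":0,"rz":0,"grip":-1},{"tx":-0.3,"ty":-0.1,"tz":0.7,"rx":0,"ry":0,"rz":0,"grip":-1}]}}

```text
t: 10.65
position: [600.9, -142.4, 72.4]
ee_rot: [3.023, -0.001, 1.491]
force: [0.7, 0.5, -3.2]
grip_width: 25.7
```

```bash
python3 - <<'E'
from h import *
cov()
E
```

```text
t 10.65 un -74.86 y 0.60 w 1.23 th 0.1187 yaw -0.0001 roll 0.0007 | F ex 0.71 ey 0.57 z -3.24 M [-0.05  0.12  0.03] grip 25.7
```

Emit:
{"op": "servo_tool", "data": {"increments": [{"tx":0,"ty":-0.1,"tz":0.7,"rx":0,"ry":0,"rz":0,"grip":-1},{"tx":0,"ty":-0.1,"tz":0.7,"rx":0,"ry":0,"rz":0,"grip":-1}]}}

```text
t: 10.85
position: [600.8, -142.4, 71.6]
ee_rot: [3.023, -0.001, 1.491]
force: [-0.2, 0.4, -2.7]
grip_width: 25.7
```

```bash
python3 - <<'E'
from h import *
cov()
E
```

```text
t 10.85 un -74.98 y 0.67 w 0.46 th 0.1185 yaw -0.0000 roll 0.0008 | F ex -0.19 ey 0.37 z -2.69 M [-0.04  0.07  0.  ] grip 25.7
```

Emit:
{"op": "servo_tool", "data": {"increments": [{"tx":0,"ty":-0.1,"tz":0.6,"rx":0,"ry":0,"rz":0,"grip":-1},{"tx":0,"ty":-0.1,"tz":0.6,"rx":0,"ry":0,"rz":0,"grip":-1}]}}

```text
t: 11.05
position: [600.9, -142.4, 71.1]
ee_rot: [3.023, -0.001, 1.491]
force: [0.7, -0.2, -2.4]
grip_width: 25.0
```

```bash
python3 - <<'E'
from h import *
cov()
E
```

```text
t 11.05 un -74.85 y 0.64 w -0.06 th 0.1188 yaw 0.0000 roll 0.0007 | F ex 0.69 ey -0.14 z -2.36 M [-0.04  0.02 -0.04] grip 25.0
```

Emit:
{"op": "servo_tool", "data": {"increments": [{"tx":0,"ty":-0.1,"tz":0.6,"rx":0,"ry":0,"rz":0,"grip":-1},{"tx":0,"ty":-0.1,"tz":0.6,"rx":0,"ry":0,"rz":0,"grip":-1}]}}

```text
t: 11.25
position: [600.9, -142.4, 70.8]
ee_rot: [3.023, -0.001, 1.491]
force: [-1.1, 0.5, 1.0]
grip_width: 25.6
```

```bash
python3 - <<'E'
from h import *
cov()
E
```

```text
t 11.25 un -74.76 y 0.60 w -0.35 th 0.1190 yaw 0.0001 roll 0.0006 | F ex -1.13 ey 0.44 z 1.04 M [ 0.02  0.28 -0.01] grip 25.6
```

Emit:
{"op": "servo_tool", "data": {"increments": [{"tx":0,"ty":0.1,"tz":-0.9,"rx":0,"ry":0,"rz":0,"grip":-1},{"tx":0,"ty":-2.4,"tz":-1.2,"rx":0,"ry":0,"rz":0,"grip":-1},{"tx":0,"ty":-4.9,"tz":-1.5,"rx":0,"ry":0,"rz":0,"grip":-1},{"tx":0,"ty":-7.4,"tz":-1.8,"rx":0,"ry":0,"rz":0,"grip":-1},{"tx":0,"ty":-9.8,"tz":-2.1,"rx":0,"ry":0,"rz":0,"grip":-1},{"tx":0,"ty":-9.8,"tz":-2.1,"rx":0,"ry":0,"rz":0,"grip":-1},{"tx":0,"ty":-9.8,"tz":-2.1,"rx":0,"ry":0,"rz":0,"grip":-1}]}}

```text
t: 11.95
position: [590.7, -141.6, 71.4]
ee_rot: [3.023, -0.001, 1.491]
force: [0.3, -0.5, -3.4]
grip_width: 25.5
```

```bash
python3 - <<'E'
from h import *
cov()
save('sc6',camera('scene'));save('w6',camera('wrist'))
cov()
a=cv2.imread('pics/sc6.png')[180:320,200:420];cv2.imwrite('pics/sc6c.png',cv2.resize(a,None,fx=3.6,fy=3.6,interpolation=cv2.INTER_CUBIC))
E
```

```text
t 11.95 un -85.03 y 0.62 w 0.24 th 0.1187 yaw -0.0001 roll 0.0007 | F ex 0.38 ey -0.46 z -3.38 M [-0.03  0.01 -0.01] grip 25.5
t 12.05 un -84.84 y 0.61 w 0.27 th 0.1188 yaw -0.0000 roll 0.0007 | F ex -0.47 ey 0.30 z -2.46 M [-0.07 -0.05  0.06] grip 25.6
```

View pics/sc6c.png

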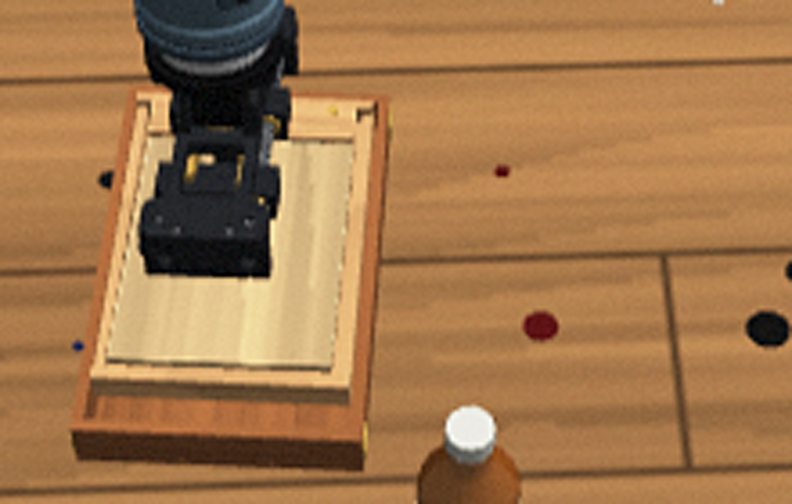

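View pics/w6.png

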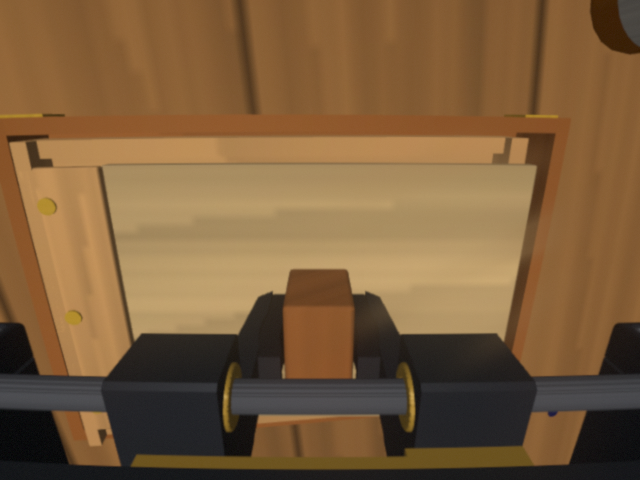

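Emit:
{"op": "servo_tool", "data": {"increments": [{"tx":0,"ty":-1,"tz":-0.2,"rx":0,"ry":0,"rz":0,"grip":-1},{"tx":0,"ty":-2,"tz":-0.3,"rx":0,"ry":0,"rz":0,"grip":-1},{"tx":0,"ty":-2,"tz":-0.3,"rx":0,"ry":0,"rz":0,"grip":-1}]}}

```text
t: 12.35
position: [588.6, -141.4, 71.3]
ee_rot: [3.023, -0.001, 1.491]
force: [-0.1, 0.1, -2.5]
grip_width: 25.6
```

```bash
python3 - <<'E'
from h import *
cov()
E
```

```text
t 12.35 un -87.16 y 0.68 w 0.23 th 0.1184 yaw -0.0001 roll 0.0008 | F ex -0.08 ey 0.07 z -2.50 M [-0.06  0.01 -0.  ] grip 25.6
```

Emit:
{"op": "servo_tool", "data": {"increments": [{"tx":0,"ty":-1,"tz":-0.2,"rx":0,"ry":0,"rz":0,"grip":-1},{"tx":0,"ty":-1.5,"tz":-0.2,"rx":0,"ry":0,"rz":0,"grip":-1},{"tx":0,"ty":-1.5,"tz":-0.2,"rx":0,"ry":0,"rz":0,"grip":-1}]}}

```text
t: 12.65
position: [587.7, -141.4, 71.7]
ee_rot: [3.022, -0.0, 1.491]
force: [1.8, 0.5, -3.2]
grip_width: 25.6
```

```bash
python3 - <<'E'
from h import *
cov()
E
```

```text
t 12.65 un -88.03 y 0.55 w 0.51 th 0.1198 yaw -0.0001 roll 0.0005 | F ex 1.73 ey 0.66 z -3.22 M [-0.03 -0.27 -0.05] grip 25.6
```

Emit:
{"op": "servo_tool", "data": {"increments": [{"tx":0,"ty":-1,"tz":-0.2,"rx":0,"ry":0,"rz":0,"grip":-1},{"tx":0,"ty":-1.5,"tz":-0.2,"rx":0,"ry":0,"rz":0,"grip":-1},{"tx":0,"ty":-1.5,"tz":-0.2,"rx":0,"ry":0,"rz":0,"grip":-1}]}}

```text
t: 12.95
position: [586.4, -141.4, 71.8]
ee_rot: [3.021, -0.0, 1.491]
force: [3.2, -0.1, -3.4]
grip_width: 25.6
```

```bash
python3 - <<'E'
from h import *
cov()
E
```

```text
t 12.95 un -89.35 y 0.50 w 0.58 th 0.1202 yaw -0.0001 roll 0.0004 | F ex 3.18 ey 0.11 z -3.37 M [-0.07 -0.81 -0.1 ] grip 25.6
```

Emit:
{"op": "servo_tool", "data": {"increments": [{"tx":0,"ty":-1,"tz":-0.1,"rx":0,"ry":0,"rz":0,"grip":-1},{"tx":0,"ty":-2,"tz":-0.2,"rx":0,"ry":0,"rz":0,"grip":-1},{"tx":0,"ty":-3,"tz":-0.3,"rx":0,"ry":0,"rz":0,"grip":-1},{"tx":0,"ty":-3,"tz":-0.3,"rx":0,"ry":0,"rz":0,"grip":-1}]}}

```text
t: 13.35
position: [583.8, -141.2, 72.0]
ee_rot: [3.02, -0.0, 1.491]
force: [7.2, -0.0, -4.1]
grip_width: 25.6
```

```bash
python3 - <<'E'
from h import *
cov()
E
```

```text
t 13.35 un -91.83 y 0.46 w 0.67 th 0.1214 yaw -0.0003 roll 0.0002 | F ex 7.14 ey 0.55 z -4.09 M [-0.1  -1.28 -0.04] grip 25.6
```

Emit:
{"op": "servo_tool", "data": {"increments": [{"tx":0,"ty":-1,"tz":-0.1,"rx":0,"ry":0,"rz":0,"grip":-1},{"tx":0,"ty":-1.8,"tz":-0.2,"rx":0,"ry":0,"rz":0,"grip":-1},{"tx":0,"ty":-1.8,"tz":-0.2,"rx":0,"ry":0,"rz":0,"grip":-1}]}}

```text
t: 13.65
position: [582.4, -141.1, 72.2]
ee_rot: [3.019, -0.0, 1.49]
force: [7.6, -0.5, -5.7]
grip_width: 25.7
```

```bash
python3 - <<'E'
from h import *
cov()
E
```

```text
t 13.65 un -93.18 y 0.44 w 0.74 th 0.1224 yaw -0.0004 roll 0.0001 | F ex 7.58 ey 0.14 z -5.71 M [-0.05 -1.56 -0.05] grip 25.7
```

```bash
python3 - <<'E'
from h import *
p,rr=target(-93.2,0.2,.105,0.5); inc(p,rr)
E
```

```text
t [0.1  0.36 2.11] r deg [ 1.   -0.   -0.02]
```

Emit:
{"op": "servo_tool", "data": {"increments": [{"tx":0,"ty":0.1,"tz":1.0,"rx":0.5,"ry":0,"rz":0,"grip":-1},{"tx":0,"ty":0.3,"tz":2.0,"rx":1.0,"ry":0,"rz":0,"grip":-1},{"tx":0,"ty":0.3,"tz":2.0,"rx":1.0,"ry":0,"rz":0,"grip":-1},{"tx":0,"ty":0.3,"tz":2.0,"rx":1.0,"ry":0,"rz":0,"grip":-1}]}}

```text
t: 14.05
position: [583.3, -141.2, 70.5]
ee_rot: [3.036, 0.0, 1.491]
force: [7.9, -0.1, -2.6]
grip_width: 25.6
```

```bash
python3 - <<'E'
from h import *
cov()
E
```

```text
t 14.05 un -92.97 y 0.40 w 0.53 th 0.1053 yaw -0.0002 roll -0.0000 | F ex 7.91 ey 0.51 z -2.57 M [ 0.01 -1.36 -0.11] grip 25.6
```

Emit:
{"op": "servo_tool", "data": {"increments": [{"tx":0,"ty":-1,"tz":0,"rx":0,"ry":0,"rz":0,"grip":-1},{"tx":0,"ty":-2,"tz":-0.1,"rx":0,"ry":0,"rz":0,"grip":-1},{"tx":0,"ty":-3.0,"tz":-0.2,"rx":0,"ry":0,"rz":0,"grip":-1},{"tx":0,"ty":-3.2,"tz":-0.2,"rx":0,"ry":0,"rz":0,"grip":-1},{"tx":0,"ty":-3.2,"tz":-0.2,"rx":0,"ry":0,"rz":0,"grip":-1}]}}

```text
t: 14.55
position: [580.8, -141.1, 70.8]
ee_rot: [3.034, 0.0, 1.49]
force: [10.3, 0.9, -4.1]
grip_width: 25.9
```

```bash
python3 - <<'E'
from h import *
cov();save('sc7',camera('scene'));save('top7',camera('top'));cov()
a=cv2.imread('pics/sc7.png')[195:315,210:330];cv2.imwrite('pics/sc7c.png',cv2.resize(a,None,fx=5,fy=5,interpolation=cv2.INTER_CUBIC))
p,rr=target(-96,0.2,.08,0.5); inc(p,rr)
E
```

```text
t 14.55 un -95.34 y 0.36 w 0.66 th 0.1073 yaw -0.0004 roll -0.0003 | F ex 10.15 ey 1.69 z -4.14 M [ 0.11 -1.86 -0.08] grip 25.9
t 14.65 un -95.36 y 0.38 w 0.66 th 0.1072 yaw -0.0004 roll -0.0002 | F ex 10.09 ey 0.77 z -3.63 M [ 0.04 -1.87 -0.11] grip 25.4
t [0.16 0.01 2.85] r deg [ 1.56  0.02 -0.03]
```

View pics/sc7c.png

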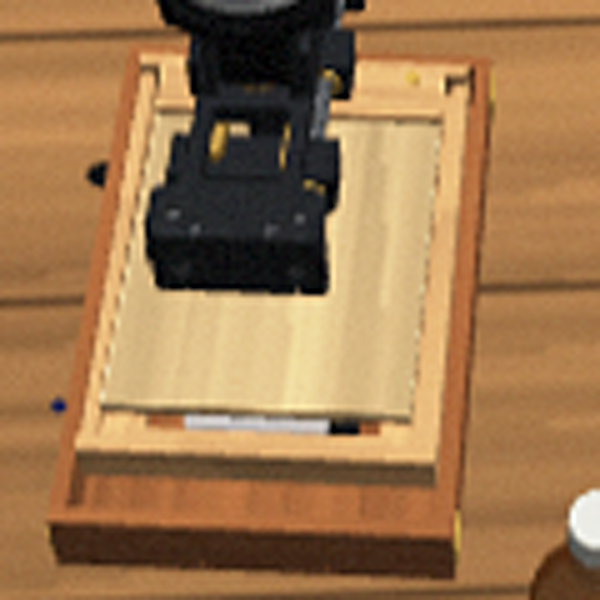

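Emit:
{"op": "servo_tool", "data": {"increments": [{"tx":0,"ty":-0.8,"tz":0.7,"rx":0.4,"ry":0,"rz":0,"grip":-1},{"tx":0,"ty":-1.3,"tz":1.4,"rx":0.8,"ry":0,"rz":0,"grip":-1},{"tx":0,"ty":-1.5,"tz":2.5,"rx":1.5,"ry":0,"rz":0,"grip":-1},{"tx":0,"ty":-1.5,"tz":2.5,"rx":1.5,"ry":0,"rz":0,"grip":-1},{"tx":0,"ty":-1.5,"tz":2.5,"rx":1.5,"ry":0,"rz":0,"grip":-1}]}}

```text
t: 15.15
position: [580.3, -141.1, 68.5]
ee_rot: [3.059, 0.0, 1.49]
force: [11.5, 0.9, -3.6]
grip_width: 25.5
```

```bash
python3 - <<'E'
from h import *
cov();
p,rr=target(-97,0.2,.05,0.5); inc(p,rr)
E
```

```text
t 15.15 un -96.74 y 0.33 w 0.54 th 0.0825 yaw -0.0004 roll -0.0004 | F ex 11.39 ey 1.77 z -3.64 M [ 0.19 -2.02 -0.13] grip 25.5
t [0.2  0.53 3.25] r deg [ 1.86  0.02 -0.03]
```

Emit:
{"op": "servo_tool", "data": {"increments": [{"tx":0,"ty":0.1,"tz":0.8,"rx":0.5,"ry":0,"rz":0,"grip":-1},{"tx":0,"ty":0.2,"tz":1.6,"rx":0.9,"ry":0,"rz":0,"grip":-1},{"tx":0.1,"ty":0.3,"tz":2.4,"rx":1.4,"ry":0,"rz":0,"grip":-1},{"tx":0.1,"ty":0.4,"tz":3.2,"rx":1.8,"ry":0,"rz":0,"grip":-1},{"tx":0.1,"ty":0.4,"tz":3.2,"rx":1.8,"ry":0,"rz":0,"grip":-1}]}}

```text
t: 15.65
position: [581.3, -141.1, 65.6]
ee_rot: [3.09, 0.001, 1.49]
force: [11.6, 0.1, -1.5]
grip_width: 26.0
```

```bash
python3 - <<'E'
from h import *
cov();
p,rr=target(-97.2,0.2,.02,0.5); inc(p,rr)
E
```

```text
t 15.65 un -96.80 y 0.34 w 0.33 th 0.0514 yaw -0.0003 roll -0.0006 | F ex 11.53 ey 1.05 z -1.46 M [ 0.15 -1.94 -0.09] grip 26.0
t [0.18 0.39 2.95] r deg [ 1.8   0.03 -0.02]
```

Emit:
{"op": "servo_tool", "data": {"increments": [{"tx":0,"ty":0.1,"tz":0.7,"rx":0.45,"ry":0,"rz":0,"grip":-1},{"tx":0,"ty":0.2,"tz":1.5,"rx":0.9,"ry":0,"rz":0,"grip":-1},{"tx":0.1,"ty":0.3,"tz":2.2,"rx":1.35,"ry":0,"rz":0,"grip":-1},{"tx":0.1,"ty":0.3,"tz":3.0,"rx":1.8,"ry":0,"rz":0,"grip":-1},{"tx":0.1,"ty":0.3,"tz":3.0,"rx":1.8,"ry":0,"rz":0,"grip":-1}]}}

```text
t: 16.15
position: [581.9, -141.1, 62.7]
ee_rot: [3.121, 0.001, 1.49]
force: [11.4, 0.2, -0.7]
grip_width: 25.7
```

```bash
python3 - <<'E'
from h import *
cov();
p,rr=target(-97.2,0.1,.0,0.5); inc(p,rr)
E
```

```text
t 16.15 un -97.12 y 0.36 w 0.23 th 0.0204 yaw -0.0003 roll -0.0008 | F ex 11.31 ey 1.10 z -0.70 M [ 0.08 -1.9  -0.19] grip 25.7
t [0.15 0.44 1.97] r deg [ 1.17  0.04 -0.02]
```

Emit:
{"op": "servo_tool", "data": {"increments": [{"tx":0,"ty":0.1,"tz":0.5,"rx":0.35,"ry":0,"rz":0,"grip":-1},{"tx":0,"ty":0.2,"tz":1.0,"rx":0.7,"ry":0,"rz":0,"grip":-1},{"tx":0.1,"ty":0.3,"tz":1.6,"rx":1.1,"ry":0,"rz":0,"grip":-1},{"tx":0.1,"ty":0.3,"tz":1.6,"rx":1.1,"ry":0,"rz":0,"grip":-1},{"tx":0.1,"ty":0.3,"tz":1.6,"rx":1.1,"ry":0,"rz":0,"grip":-1}]}}

```text
t: 16.65
position: [582.2, -141.2, 61.1]
ee_rot: [3.14, 0.001, 1.49]
force: [11.2, 0.2, -1.2]
grip_width: 25.7
```

```bash
python3 - <<'E'
from h import *
cov();save('sc8',camera('scene'));cov()
a=cv2.imread('pics/sc8.png')[195:315,210:330];cv2.imwrite('pics/sc8c.png',cv2.resize(a,None,fx=5,fy=5,interpolation=cv2.INTER_CUBIC))
E
```

```text
t 16.65 un -97.31 y 0.37 w 0.31 th 0.0016 yaw -0.0003 roll -0.0009 | F ex 11.12 ey 1.05 z -1.19 M [ 0.07 -1.93 -0.1 ] grip 25.7
t 16.70 un -97.37 y 0.37 w 0.30 th 0.0015 yaw -0.0003 roll -0.0009 | F ex 11.89 ey 0.93 z -1.61 M [ 0.07 -1.96 -0.08] grip 25.6
```

View pics/sc8c.png

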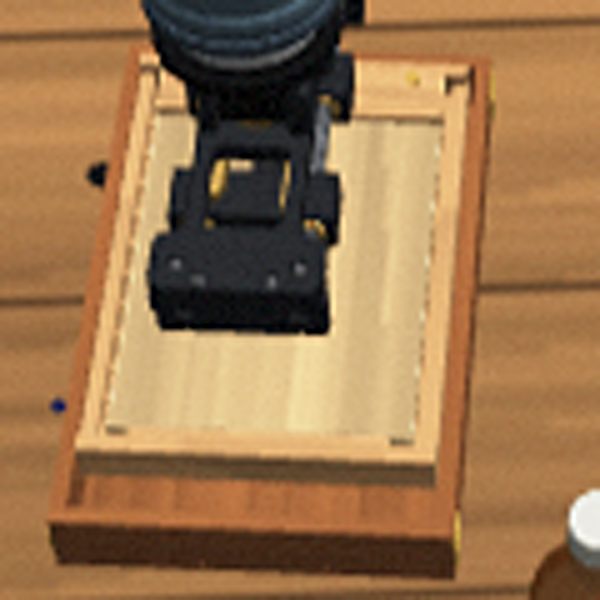

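Emit:
{"op": "servo_tool", "data": {"increments": [{"tx":0,"ty":1,"tz":0.1,"rx":0.05,"ry":0,"rz":0,"grip":-1},{"tx":0,"ty":2,"tz":0.1,"rx":0.1,"ry":0,"rz":0,"grip":-1},{"tx":0,"ty":3,"tz":0.1,"rx":0.1,"ry":0,"rz":0,"grip":-1},{"tx":0,"ty":4,"tz":0.1,"rx":0.1,"ry":0,"rz":0,"grip":-1},{"tx":0,"ty":4,"tz":0.1,"rx":0.1,"ry":0,"rz":0,"grip":-1}]}}

```text
t: 17.2
position: [585.2, -141.4, 60.8]
ee_rot: [-3.139, 0.001, 1.491]
force: [8.4, -0.0, 0.1]
grip_width: 25.3
```

```bash
python3 - <<'E'
from h import *
cov()
E
```

```text
t 17.20 un -94.36 y 0.38 w 0.37 th -0.0024 yaw -0.0002 roll -0.0007 | F ex 8.42 ey 0.63 z 0.09 M [ 0.02 -1.47 -0.12] grip 25.3
```

Emit:
{"op": "servo_tool", "data": {"increments": [{"tx":0,"ty":0.7,"tz":0,"rx":0,"ry":0,"rz":0,"grip":-1},{"tx":0,"ty":1.4,"tz":0,"rx":0,"ry":0,"rz":0,"grip":-1},{"tx":0,"ty":1.4,"tz":0,"rx":0,"ry":0,"rz":0,"grip":-1}]}}

```text
t: 17.5
position: [586.2, -141.4, 60.8]
ee_rot: [-3.138, 0.001, 1.491]
force: [5.9, -0.7, 2.2]
grip_width: 25.8
```

```bash
python3 - <<'E'
from h import *
cov()
E
```

```text
t 17.50 un -93.47 y 0.39 w 0.44 th -0.0034 yaw -0.0001 roll -0.0006 | F ex 5.92 ey -0.21 z 2.17 M [-0.01 -1.16 -0.1 ] grip 25.8
```

Emit:
{"op": "servo_tool", "data": {"increments": [{"tx":0,"ty":0.3,"tz":-0.4,"rx":-0.2,"ry":0,"rz":0,"grip":-1},{"tx":0,"ty":0.8,"tz":-0.4,"rx":-0.2,"ry":0,"rz":0,"grip":-1},{"tx":0,"ty":0.8,"tz":-0.4,"rx":-0.2,"ry":0,"rz":0,"grip":-1}]}}

```text
t: 17.8
position: [586.7, -141.5, 60.8]
ee_rot: [-3.141, 0.0, 1.491]
force: [6.9, -0.2, 0.5]
grip_width: 25.6
```

```bash
python3 - <<'E'
from h import *
cov()
E
```

```text
t 17.80 un -92.85 y 0.42 w 0.18 th -0.0005 yaw -0.0002 roll -0.0005 | F ex 6.93 ey 0.34 z 0.53 M [-0.1  -1.02 -0.14] grip 25.6
```

Emit:
{"op": "servo_tool", "data": {"increments": [{"tx":0,"ty":0.6,"tz":-0.1,"rx":0,"ry":0,"rz":0,"grip":-1},{"tx":0,"ty":1,"tz":-0.1,"rx":0,"ry":0,"rz":0,"grip":-1},{"tx":0,"ty":1,"tz":-0.1,"rx":0,"ry":0,"rz":0,"grip":-1}]}}

```text
t: 18.1
position: [587.4, -141.5, 60.8]
ee_rot: [-3.14, 0.0, 1.491]
force: [6.1, -0.3, 1.2]
grip_width: 26.0
```

```bash
python3 - <<'E'
from h import *
cov()
E
```

```text
t 18.10 un -92.16 y 0.41 w 0.23 th -0.0012 yaw -0.0001 roll -0.0004 | F ex 6.12 ey 0.16 z 1.23 M [-0.11 -0.95 -0.17] grip 26.0
```

Emit:
{"op": "servo_tool", "data": {"increments": [{"tx":0,"ty":0.7,"tz":-0.2,"rx":-0.1,"ry":0,"rz":0,"grip":-1},{"tx":0,"ty":1.4,"tz":-0.2,"rx":-0.1,"ry":0,"rz":0,"grip":-1},{"tx":0,"ty":1.4,"tz":-0.2,"rx":-0.1,"ry":0,"rz":0,"grip":-1}]}}

```text
t: 18.4
position: [588.4, -141.6, 60.8]
ee_rot: [-3.141, 0.0, 1.491]
force: [5.7, -1.3, 2.3]
grip_width: 25.7
```

```bash
python3 - <<'E'
from h import *
cov()
E
```

```text
t 18.40 un -91.11 y 0.37 w 0.17 th -0.0004 yaw -0.0001 roll -0.0004 | F ex 5.74 ey -0.84 z 2.34 M [-0.16 -0.81 -0.11] grip 25.7
```

Emit:
{"op": "servo_tool", "data": {"increments": [{"tx":0,"ty":0.5,"tz":-0.1,"rx":0,"ry":0,"rz":0,"grip":-1},{"tx":0,"ty":0.8,"tz":-0.1,"rx":0,"ry":0,"rz":0,"grip":-1},{"tx":0,"ty":0.8,"tz":-0.1,"rx":0,"ry":0,"rz":0,"grip":-1}]}}

```text
t: 18.7
position: [588.4, -141.6, 60.6]
ee_rot: [-3.139, 0.0, 1.491]
force: [1.7, -2.3, 6.8]
grip_width: 26.1
```

```bash
python3 - <<'E'
from h import *
cov()
E
```

```text
t 18.70 un -91.15 y 0.45 w 0.15 th -0.0022 yaw 0.0001 roll -0.0001 | F ex 1.85 ey -2.20 z 6.77 M [-0.27 -0.63 -0.13] grip 26.1
```

Emit:
{"op": "servo_tool", "data": {"increments": [{"tx":0,"ty":-0.1,"tz":-0.5,"rx":-0.1,"ry":0,"rz":0,"grip":-1},{"tx":0,"ty":-0.1,"tz":-0.8,"rx":-0.1,"ry":0,"rz":0,"grip":-1},{"tx":0,"ty":-0.1,"tz":-0.8,"rx":-0.1,"ry":0,"rz":0,"grip":-1},{"tx":0,"ty":-0.1,"tz":-0.8,"rx":-0.1,"ry":0,"rz":0,"grip":-1}]}}

```text
t: 19.1
position: [588.3, -141.5, 60.7]
ee_rot: [-3.141, -0.0, 1.491]
force: [5.4, -1.8, 0.9]
grip_width: 25.6
```

```bash
python3 - <<'E'
from h import *
cov();save('sc9',camera('scene'));save('w9',camera('wrist'))
a=cv2.imread('pics/sc9.png')[195:315,210:330];cv2.imwrite('pics/sc9c.png',cv2.resize(a,None,fx=5,fy=5,interpolation=cv2.INTER_CUBIC))
E
```

```text
t 19.10 un -91.23 y 0.52 w 0.03 th -0.0002 yaw 0.0000 roll 0.0000 | F ex 5.55 ey -1.35 z 0.86 M [-0.34 -0.89 -0.09] grip 25.6
```

View pics/sc9c.png

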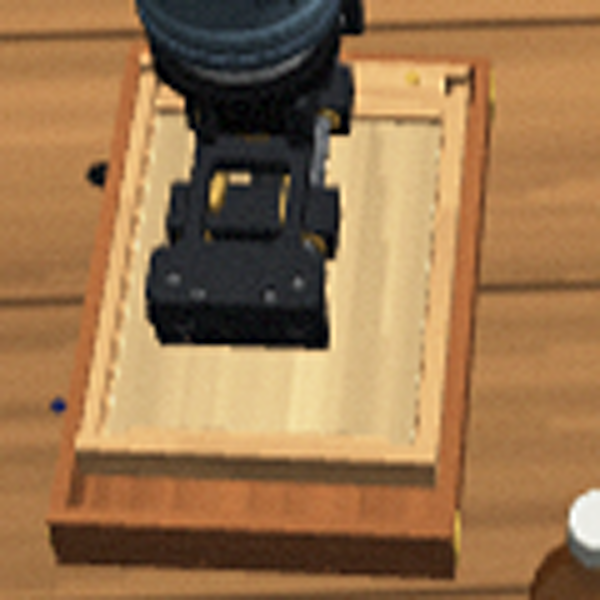

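View pics/w9.png

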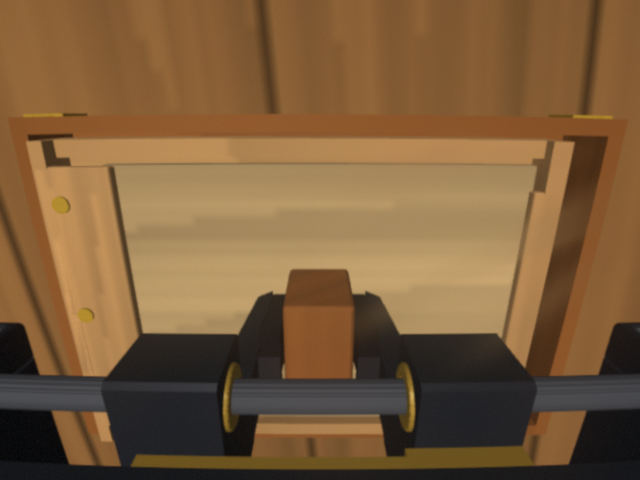

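Emit:
{"op": "servo_tool", "data": {"increments": [{"tx":0,"ty":0.3,"tz":0,"rx":0,"ry":0,"rz":0,"grip":-0.3},{"tx":0,"ty":0.3,"tz":0,"rx":0,"ry":0,"rz":0,"grip":-0.1},{"tx":0,"ty":0.3,"tz":0,"rx":0,"ry":0,"rz":0,"grip":0.1},{"tx":0,"ty":0.3,"tz":0,"rx":0,"ry":0,"rz":0,"grip":0.3},{"tx":0,"ty":0.3,"tz":0,"rx":0,"ry":0,"rz":0,"grip":0.3},{"tx":0,"ty":0.3,"tz":0,"rx":0,"ry":0,"rz":0,"grip":0.3}]}}

```text
t: 19.8
position: [587.9, -141.0, 60.2]
ee_rot: [-3.139, -0.001, 1.491]
force: [0.6, 0.1, 0.3]
grip_width: 57.2
```

```bash
python3 - <<'E'
from h import *
cov()
E
```

```text
t 19.80 un -91.78 y 1.02 w -0.22 th -0.0022 yaw 0.0001 roll 0.0009 | F ex 0.61 ey 0.14 z 0.33 M [-0.01 -0.05  0.01] grip 57.2
```

Free; the force is about zero. I'll lift straight up and back to look.

Emit:
{"op": "servo_tool", "data": {"increments": [{"tx":0,"ty":0,"tz":-8,"rx":0,"ry":0,"rz":0,"grip":0.3},{"tx":0,"ty":0,"tz":-25,"rx":0,"ry":0,"rz":0,"grip":0.3},{"tx":0,"ty":0,"tz":-60,"rx":0,"ry":0,"rz":0,"grip":0.3},{"tx":0,"ty":0,"tz":-100,"rx":0,"ry":0,"rz":0,"grip":0.3},{"tx":-20,"ty":0,"tz":-140,"rx":0,"ry":0,"rz":0,"grip":0.3},{"tx":-50,"ty":0,"tz":-180,"rx":0,"ry":0,"rz":0,"grip":0.3},{"tx":-80,"ty":0,"tz":-210,"rx":0,"ry":0,"rz":0,"grip":0.3},{"tx":-80,"ty":0,"tz":-210,"rx":0,"ry":0,"rz":0,"grip":0.3},{"tx":-80,"ty":0,"tz":-210,"rx":0,"ry":0,"rz":0,"grip":0.3},{"tx":-80,"ty":0,"tz":-210,"rx":0,"ry":0,"rz":0,"grip":0.3}]}}

```text
t: 20.8
position: [581.3, -219.7, 268.7]
ee_rot: [-3.137, -0.002, 1.491]
force: [-0.3, -0.4, 0.1]
grip_width: 57.1
```

```bash
python3 - <<'E'
from h import *
s=st();print(s['t'],s['position'],s['force']);np.save('s10.npy',s,allow_pickle=True)
save('w10',camera('wrist'));save('sc10',camera('scene'))
a=cv2.imread('pics/w10.png')[0:300,130:530];cv2.imwrite('pics/w10c.png',cv2.resize(a,None,fx=2,fy=2,interpolation=cv2.INTER_CUBIC))
E
```

```text
20.8 [ 581.3032895  -219.67495146  268.68636474] [-0.29200005 -0.35144231  0.09720553]
```

View pics/w10c.png

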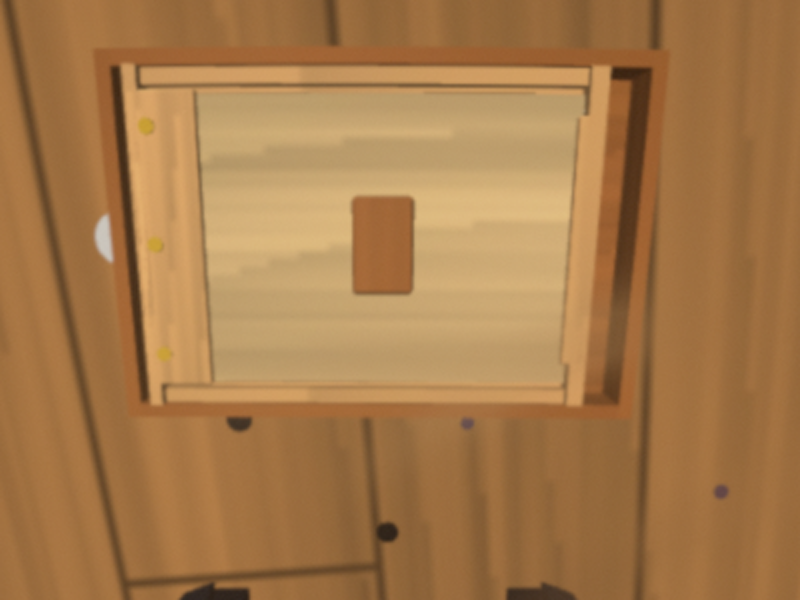

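View pics/sc10.png

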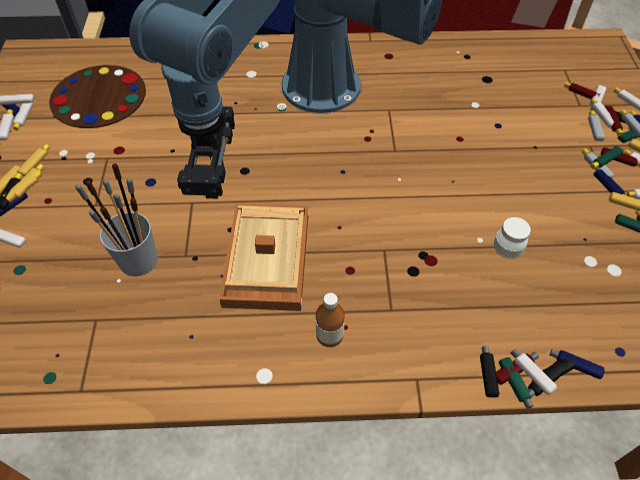

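```bash
python3 - <<'E'
from h import *
s=np.load('s10.npy',allow_pickle=True).item()
ex=np.array([np.cos(PHI),np.sin(PHI),0]);ey=np.array([-np.sin(PHI),np.cos(PHI),0])
f=lambda x,y:(x/2+130,y/2)
for n,p,z in [('blk TL',f(352,197),76),('TR',f(413,197),76),('BR',f(413,293.5),76),('BL',f(353,293.5),76),('batten',f(205,240),49),('farlip',f(571,240),47),('notch far wall top',f(585.5,103),42)]:
    P=onz('wrist',[p],z,s)[0]-BED;print(n,round(P@ex,1),round(P@ey,1))
E
```

```text
blk TL -12.9 19.5
TR 12.3 19.5
BR 12.9 -19.5
BL -12.8 -19.5
batten -81.2 2.4
farlip 86.3 2.6
notch far wall top 89.5 60.9
```

```bash
python3 -c "
from h import *
print(order.sign_off())"
```

```text
the job is handed in; nothing more can be done
None
```

The cover is back on the paint box, lying flat on its rails and caught under both lips. The gripper has let go, and I handed the job in at about 21 s of the 72 s allowed.

**What I did:**
- I gripped the block across its 26 mm faces and touched the near end down lightly on the rails to confirm their height.
- I tucked that end under the batten tilted at about 0.12 rad, then pushed it against the strip to about 11.5 N.
- I swung the far end down flat, then followed the spring forward until the far stop took the load, with the push measured at the wrist falling from 11.9 N to 1.9 N, and opened the gripper.

**Last checks:**
- **Position:** in the last wrist picture the block's centre is within 1 mm of the bed centre measured between the lips. Both lip edges lie over the cover.
- **Level:** the pose just before letting go was level to within 0.001 rad. The block top, taken at its seated height of 76 mm, measured 25.5 x 39 mm against 26 x 40 mm true.
- **Bystanders:** the oil bottle, bucket and jar look unmoved in the scene picture.

**Small disagreements:**
- The first measured distance between batten and far lip was 167.1 mm against 168 mm nominal, and the strip contact came about 1 mm further in than the camera suggested.
- Twice there was a brief extra vertical load: about 2.5 N upward under the batten while tilted, and about 10 N on the rails just before release. I eased off both times, and both were well below the limits.

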